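Unstack and lay out a microscope place

TASK

Lay out the microscope place: take the stack apart and put the eyepiece upright in the white holder, the green dish in the middle of the round dark stage plate, and the blue slide box in the middle of the rectangular orange-and-black pad, square with it. One of the two identical jars is full and the other empty: feel which by lifting, stand the full one in the middle of the cork coaster and leave the empty one standing on the bench, clear of the coaster. Keep everything upright, set things down rather than dropping them, and leave the small amber bottle alone.

Things in the scene. Friction and masses are not known exactly. Their poses are not given: they have to be found in the camera images.
- slide_box: closed blue rectangular slide box with a thin black seam and a small steel clasp on one short end, 100 mm (its x) by 58 mm (its y) by 32 mm high, 150 to 310 g; it is the bottom of the stack and lies flat on the bench. Origin: centre of the underside, z up.
- dish: closed green round specimen dish with a white band, 56 mm diameter, 22 mm high, straight sides, 50 to 80 g; it lies flat on the slide box, in the middle of the stack. Origin: centre of the underside, z up.
- eyepiece: microscope eyepiece standing upright on the dish, top of the stack: steel barrel 29 mm diameter from 0 to 24 mm above its underside, black body 36 mm diameter with a white band from 24 to 58 mm, rubber eyecup 32 mm diameter from 58 to 64 mm with the lens on top; about 90 to 145 g. Origin: centre of the underside of the barrel, z up.
- jar_a: one of two identical closed jars: white round jar with a yellow lid, 58 mm diameter, 80 mm high, straight sides (the lid is as wide as the jar; lid from 61 to 80 mm above the bench), standing upright on the bench. One of the two is full and weighs about 380 g, the other is empty and weighs about 70 g; they look the same, and their places say nothing about which is which. Origin: centre of the underside, z up.
- jar_b: one of two identical closed jars: white round jar with a yellow lid, 58 mm diameter, 80 mm high, straight sides (the lid is as wide as the jar; lid from 61 to 80 mm above the bench), standing upright on the bench. One of the two is full and weighs about 380 g, the other is empty and weighs about 70 g; they look the same, and their places say nothing about which is which. Origin: centre of the underside, z up.
- box_pad: flat black rubber pad with an orange rectangle (104 mm by 62 mm) on it, fixed to the bench, 120 mm (its x) by 78 mm (its y) by 6 mm high: the place of the slide box, which lies on it lengthwise along x (either way round). Origin: centre of the underside; the top is 6 mm above it.
- stage_plate: round dark steel stage plate with a thin bright ring line on it, fixed to the bench, 84 mm diameter, 12 mm high, flat top: the place of the dish. Origin: centre of the underside; the top is 12 mm above it.
- eyepiece_holder: white round holder with a red floor, fixed to the bench: a cup of outer diameter 54 mm and inner diameter 42 mm, rim 24 mm above the bench, floor 6 mm above the bench, on a foot of 68 mm diameter: the place of the eyepiece, barrel down. Origin: centre of the underside.
- coaster: round cork coaster, fixed to the bench, 92 mm diameter, 5 mm high, flat: the place of the full jar. Origin: centre of the underside; the top is 5 mm above it.
- amber_bottle: bystander: small amber bottle with a black cap, 40 mm diameter, 70 mm high, loose and upright on the bench near the work; to be left alone. Origin: centre of the underside.

How it is judged (in metres and radians):
At the end, for the whole second after the job is handed in: Box on pad within 12 mm of centre and 10 deg; dish on plate within 14 mm; eyepiece on holder floor, barrel down, within 9 mm; full jar (its weight, over 2.2 N) on coaster within 15 mm; empty jar on the bench, over 70 mm from coaster centre. All upright within 6 deg, released, at rest (horizontal distance between slide_box and box_pad below 0.012 m and z of slide_box in the frame of box_pad between 0.002 and 0.01 m and angle between the x axis of slide_box and the x axis of box_pad, either way round below 0.17 rad and horizontal distance between dish and stage_plate below 0.014 m and z of dish in the frame of stage_plate between 0.008 and 0.016 m and horizontal distance between eyepiece and eyepiece_holder below 0.009 m and z of eyepiece in the frame of eyepiece_holder between 0.002 and 0.01 m and ((horizontal distance between jar_a and coaster below 0.015 m and z of jar_a in the frame of coaster between 0.001 and 0.009 m and contact force between jar_a and coaster above 2.2 N and height (world z) of jar_b below 0.004 m and horizontal distance between jar_b and coaster above 0.07 m) or (horizontal distance between jar_b and coaster below 0.015 m and z of jar_b in the frame of coaster between 0.001 and 0.009 m and contact force between jar_b and coaster above 2.2 N and height (world z) of jar_a below 0.004 m and horizontal distance between jar_a and coaster above 0.07 m)) and angle between each of slide_box, dish, eyepiece, jar_a, jar_b's own z axis and vertical below 0.1 rad and linear speed of each of slide_box, dish, eyepiece, jar_a, jar_b below 0.02 m/s and angular speed of each of slide_box, dish, eyepiece, jar_a, jar_b below 0.2 rad/s); the robot touches nothing.
It fails at once if a piece is tipped far over (more than 35 degrees) (angle between any of slide_box, dish, eyepiece, jar_a, jar_b's own z axis and vertical above 0.61 rad).
It fails at once if a piece is dropped (it falls freely faster than 1 m/s, some 5 cm) ((linear speed of slide_box above 1 m/s and contact force between slide_box and the fingers below 0.05 N) or (linear speed of dish above 1 m/s and contact force between dish and the fingers below 0.05 N) or (linear speed of eyepiece above 1 m/s and contact force between eyepiece and the fingers below 0.05 N) or (linear speed of jar_a above 1 m/s and contact force between jar_a and the fingers below 0.05 N) or (linear speed of jar_b above 1 m/s and contact force between jar_b and the fingers below 0.05 N)).
It fails at once if the small amber bottle is pushed more than 3 cm or knocked over (distance of amber_bottle from where it was at the start of the episode above 0.03 m or angle between amber_bottle's own z axis and vertical above 0.5 rad).
It also fails if it takes over 131 s, if anything falls off the work surface, if the arm or the gripper's body presses on something with over 40 N, if the wrist force passes 120 N, or if a joint passes its speed limit or range.

ROBOT

A 7-joint arm with a two-finger parallel gripper is mounted at the origin on the work surface. World frame = base frame: x ahead of the robot, y to its left, z up, the work surface at z = 0. Lengths are in mm, angles in degrees, forces in N, time in s.
With the tool pointing down it reaches from about 425 to 950 mm from the base axis. Payload 16.7 kg.
Tool frame: the origin (TCP) lies between the finger pads; the fingertips stand 25 mm ahead of it and the grasp point (between the pads) lies 6 mm ahead of it; x points along the fingers, y is the direction in which the jaws open and shut, and the axes are right-handed (so a half turn about x gives the same grasp; the last joint's range is limited). The gripper opens to 94 mm and grips with 3 to 60 N. Pads are 16 mm wide; open, the fingers measure 119 mm over their backs; the gripper's body (75 mm by 177 mm) begins 78 mm behind the grasp point.
Start: joints at [64.945, 24.414, 4.234, 92.017, -1.954, 63.644, -3.845], TCP at [191.563, -647.209, 230.467] pointing down, gripper open.
Joint ranges: [-163.25, 163.25], [-28.42, 122.38], [-70.27, 78.77], [12.13, 141.07], [-58.53, 238.53], [9.26, 117.41], [-156.51, 156.51]. Speed limits (degrees/s): [108.29, 108.29, 136.94, 136.94, 172.46, 172.46, 172.46].

INTERFACE

Orientations are given as a 3x3 rotation matrix whose columns are the frame's x, y, z axes.
In Python, from rig import arm gives the robot as it stands. The module is installed in compiled form; this text tells all that it offers.
- The arm moves only by the tool apply_moves, never from a script. Its argument "rows" is a list of rows, each an object of numbers: "jaw": the closure in counts, from 0 (fully open) to 255 (shut); "x", "y", "z": the shift along the tool's x, y, z in mm; "twist": the turn about the tool's x in degrees. A call has 1 to 20 rows; each row shifts and turns the pose as measured when the row begins, along the tool's axes as they then stand; what a row does not reach is not made up. A row lasts 1/12 s, in which the tool goes at most 41.7 mm and 7.16 degrees, less where a joint would pass 70% of its speed; a pose out of reach is approached as far as the arm can. A call with a gripper value outside its range is refused whole. The fingers move at their own pace and stop on an object; "force" is the grip in N (left out, the last holds). Time passes only in rows, so rows that do not move let the fingers close. It gives the time, the measured TCP pose, the force and the opening at its end, in the units of the state.
- arm.read_state(): the state, without advancing time (a new reading comes with each control period).
- arm.get_image(name): name is "scene" or "top" or "wrist"; returns a dict with "frame" (384x512x3 uint8, red, green, blue), "depth" (384x512 float32, mm along the optical axis (not along the pixel's ray), 0 where there is no reading), "vertical_fov" (degrees; the focal length in pixels is half the picture's height over the tangent of half this angle, whatever the lens; pixels are square), "cx", "cy" (the principal point, pixels), "k1" (the pictures are not rectified: a ray, as slopes to the right and down, at radius r is drawn at 1 + k1 r^2 times it, then the intrinsics apply), "R" (3x3) and "t" (3): a world point X has camera coordinates R X + t; the wrist camera has in their place "tool_from_camera" (4x4, takes a point from camera to tool coordinates, whose origin is the TCP and whose axes are the tool frame's). Camera axes: x right, y down, z forward; pixel columns grow to the right and rows downward; lengths in mm; the calibration is good to about 2 mm. A picture is of the moment at which its call begins: read the wrist's pose just before it.
- arm.close_job(): hands the job in, once; it reports no verdict.
Trained networks look in a picture, given as the dict that the camera call returned (one of the last four; its "shot" number tells which), for a name from the list of things; names that differ only in an ending like _2 or _b are one class to them, and where a whole thing is asked for, a point or a joint stands for the part that bears it (a point fixed in the world has none). Each returns a list of dicts, best first, with "conf" (0 to 1); they miss things now and then, are a little off and sometimes report something else, mostly with a low value. They report only what shows in the picture. A call takes as long as a camera call.
- arm.find_in(picture, query): "uv" ([column, row] in pixels, amid what is visible of it).
- arm.landmark_of(picture, query): "uv" ([column, row] in pixels: a listed point, or the origin of a listed thing).
The state is a dict: "clock": time; "q": joint angles; "qvel": joint speeds; "joint_torque": joint torques, N m; "position": TCP position; "ee_rot": TCP orientation; "contact_force": force on the tool from outside, world axes, zero at the start; "moment": the same for the moment, N m; "grip_width": opening from 0.0 (shut) to 1.0 (fully open).
Only numpy, scipy, OpenCV 4.12 (cv2) and the standard library are available. Lean on these libraries where they do the work, as an engineer would, in place of code of your own. Each camera call takes 0.05 s, during which the arm holds its last target.

## Working session

There is one attempt and no reset: what is moved stays moved. The work goes in short steps, Python scripts to look and compute and a tool call to move; the robot and the scene stay as the last step left them, time stands still between calls to the robot, and variables do not carry over. Pictures are saved under pics/ and viewed, and the job is handed in when it is done.

Besides the shell and the picture viewer there is one more tool, called after ">>>" as a command line: name --argument value ..., lists and objects as JSON in quotes. apply_moves: Moves the arm, as the interface text tells. Its arguments: {"type":"object","properties":{"rows":{"type":"array","items":{"type":"object","properties":{"jaw":{"type":"number"},"x":{"type":"number"},"y":{"type":"number"},"z":{"type":"number"},"twist":{"type":"number"}}}},"force":{"type":"number"}},"required":["rows"]}

```bash
mkdir -p pics; ls; cat > h.py <<'E'
import numpy as np, cv2
from rig import arm
def save(p,name,marks=()):
    im=cv2.cvtColor(p["frame"],cv2.COLOR_RGB2BGR).copy()
    for (u,v,l) in marks:
        cv2.circle(im,(int(u),int(v)),3,(255,0,255),1); cv2.putText(im,l,(int(u)+4,int(v)),0,0.35,(0,0,255),1)
    cv2.imwrite("pics/"+name+".png",im)
def intr(p):
    H=p["frame"].shape[0]; f=H/2/np.tan(np.radians(p["vertical_fov"])/2); return f,p["cx"],p["cy"],p["k1"]
def ray(p,uv):
    f,cx,cy,k=intr(p); d=np.array([(uv[0]-cx)/f,(uv[1]-cy)/f]); s=d.copy()
    for _ in range(30): s=d/(1+k*(s@s))
    return np.array([s[0],s[1],1.])
def cam(p,st=None):
    # returns Rwc, origin
    if "R" in p and p.get("R") is not None:
        R=np.array(p["R"]);t=np.array(p["t"]); return R.T,-R.T@t
    T=np.array(p["tool_from_camera"]); E=np.array(st["ee_rot"]); P=np.array(st["position"])
    return E@T[:3,:3],E@T[:3,3]+P
def at_z(p,uv,z,st=None):
    R,o=cam(p,st); d=R@ray(p,uv); return o+d*(z-o[2])/d[2]
def dep(p,uv,st=None):
    R,o=cam(p,st); D=p["depth"]; u,v=int(round(uv[0])),int(round(uv[1]))
    w=D[max(0,v-2):v+3,max(0,u-2):u+3]; w=w[w>0]
    return o+R@ray(p,uv)*np.median(w) if len(w) else None
def cloud(p,st=None):
    R,o=cam(p,st); f,cx,cy,k=intr(p); H,W=p["depth"].shape
    u,v=np.meshgrid(np.arange(W),np.arange(H)); d=np.stack([(u-cx)/f,(v-cy)/f],-1); s=d.copy()
    for _ in range(20): s=d/(1+k*(s**2).sum(-1,keepdims=True))
    P=np.concatenate([s,np.ones((H,W,1))],-1)*p["depth"][...,None]
    X=P@R.T+o; X[p["depth"]<=0]=np.nan; return X
E
cat > a.py <<'E'
from h import *
np.set_printoptions(precision=1,suppress=True)
print(arm.read_state())
N=["slide_box","dish","eyepiece","jar_a","box_pad","stage_plate","eyepiece_holder","coaster","amber_bottle"]
for c in ["scene","top"]:
    p=arm.get_image(c); m=[]
    for n in N:
        for r in arm.landmark_of(p,n)[:3]:
            if r["conf"]<.2: continue
            m.append((*r["uv"],n)); print(c,n,np.round(r["uv"],1),round(r["conf"],2),"z0:",at_z(p,r["uv"],0))
    save(p,c+"0",m); R,o=cam(p); print(o,R[:,2],p["vertical_fov"],p["k1"])
E
python3 a.py
```

```text
pics
{'clock': 0.0, 'q': array([64.9, 24.4,  4.2, 92.1, -2. , 63.6, -3.8]), 'qvel': array([-0. ,  0. ,  0. , -0.1,  0.1,  0. , -0. ]), 'joint_torque': array([ -0. , -93.6,   3.7, -45.4,  -0. ,   0. ,   0. ]), 'position': array([ 191.5, -646.9,  229.8]), 'ee_rot': array([[-0. ,  0.3, -1. ],
       [ 0. , -1. , -0.3],
       [-1. , -0. ,  0. ]]), 'contact_force': array([0.6, 0.1, 0. ]), 'moment': array([ 0. , -0.1,  0. ]), 'grip_width': 0.9980833780404269}
scene dish [175.3 225.6] 0.86 z0: [ 593.  -195.6    0. ]
scene dish [254.4 178.7] 0.46 z0: [442.   -1.5   0. ]
scene eyepiece [176.4 223.5] 0.61 z0: [ 586.8 -193.7    0. ]
scene jar_a [332.6 224.7] 0.72 z0: [595.8 187.1   0. ]
scene jar_a [402.  205.5] 0.58 z0: [539.2 375.8   0. ]
scene box_pad [111.7 205.9] 0.74 z0: [ 530.4 -365.5    0. ]
scene stage_plate [253.5 178. ] 0.65 z0: [439.5  -3.9   0. ]
scene eyepiece_holder [179.8 169.3] 0.76 z0: [ 404.3 -207.3    0. ]
scene coaster [263.3 241.2] 0.98 z0: [640.2  16.5   0. ]
scene amber_bottle [334.4 168.1] 0.73 z0: [404.8 222.    0. ]
[1086.6  -12.   710.3] [-0.6  0.  -0.8] 56.8623312894523 -0.041474833002032335
top slide_box [309.4 172.1] 0.62 z0: [ 605.3 -182.3    0. ]
top dish [311.6 169.3] 0.62 z0: [ 614.1 -188.9    0. ]
top eyepiece [311.9 162.6] 0.48 z0: [ 634.8 -189.7    0. ]
top eyepiece [246.4 223.2] 0.43 z0: [444.8   7.8   0. ]
top jar_a [189.6 173.6] 0.8 z0: [592.9 184.7   0. ]
top jar_a [129.9 191.1] 0.58 z0: [535.4 364.    0. ]
top jar_a [311.5 165.4] 0.44 z0: [ 626.1 -188.5    0. ]
top box_pad [373.2 200.1] 0.76 z0: [ 523.1 -377.8    0. ]
top stage_plate [251.1 220.3] 0.8 z0: [453.9  -6.3   0. ]
top eyepiece_holder [315.5 240. ] 0.65 z0: [ 398.2 -202.7    0. ]
top coaster [244.1 159.5] 0.69 z0: [640.1  18.9   0. ]
top amber_bottle [175.7 232.1] 0.59 z0: [413.7 221.1   0. ]
[ 427.5    0.6 1257.3] [ 0.1 -0.  -1. ] 49.87202362839462 0.026913204852313338
```

View pics/scene0.png

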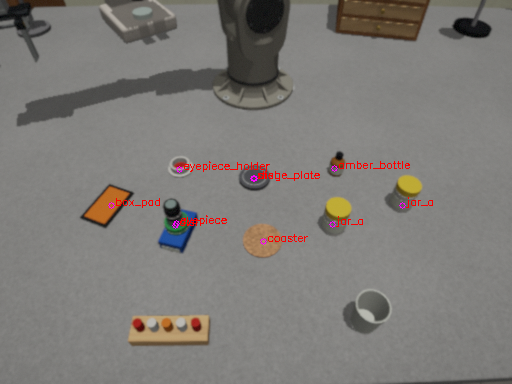

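View pics/top0.png

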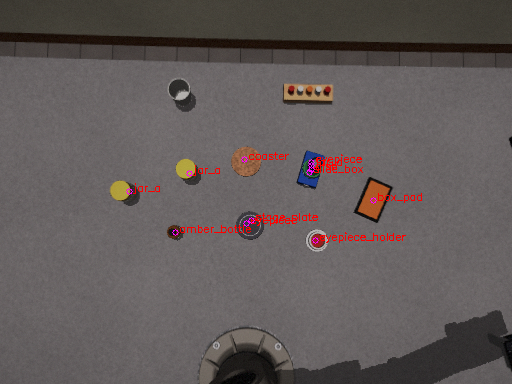

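The top view shows the stack at about (311,168) and the pad at (373,200). The holder is at (316,240), the plate at (250,225), the coaster at (246,161), the jars at (186,169) and (120,190), and the bottle at (175,232). Next I'll refine these with colour masks and both cameras.

```bash
cat > b.py <<'E'
from h import *
np.set_printoptions(precision=1,suppress=True)
def near(p,X,c,r,lo,hi,hsvlo,hsvhi):
    hsv=cv2.cvtColor(p["frame"],cv2.COLOR_RGB2HSV)
    m=cv2.inRange(hsv,hsvlo,hsvhi)>0
    m&=(np.hypot(X[...,0]-c[0],X[...,1]-c[1])<r)
    return m
def rep(nm,p,m,z):
    v,u=np.nonzero(m)
    if len(u)<8: print(nm,"few",len(u));return
    W=np.array([at_z(p,(a,b),z)[:2] for a,b in zip(u,v)])
    (cx,cy),(w,h),ang=cv2.minAreaRect(W.astype(np.float32))
    print(nm,len(u),"rect c",np.array([cx,cy]),"size",np.array([w,h]),"ang",round(ang,1),"mean",W.mean(0), "extent c",(W.max(0)+W.min(0))/2)
for c in ["scene","top"]:
    p=arm.get_image(c); X=cloud(p)
    print(c,"bench z",np.nanmedian(X[190:260,205:225,2]))
    big={"orangepad":((525,-370),90,6,(5,120,90),(20,255,255)),
    "bluebox":((605,-187),95,32,(105,120,40),(130,255,255)),
    "jar1lid":((590,186),80,80,(20,120,90),(35,255,255)),
    "jar2lid":((537,365),80,80,(20,120,90),(35,255,255)),
    "coaster":((640,17),60,5,(5,60,90),(20,255,255)),
    "holderred":((400,-205),40,6,(170,100,60),(180,255,255)),
    "green":((600,-190),70,54,(45,80,30),(90,255,255))}
    for n,(cc,r,z,lo,hi) in big.items():
        m=near(p,X,cc,r,0,0,lo,hi); rep(n,p,m,z)
        print("     depthz med/95", np.nanmedian(X[m][:,2]) if m.any() else None, np.nanpercentile(X[m][:,2],90) if m.any() else None)
    # heights by depth
    for n,cc,r,zlo,z in [("jar1",(592,185),70,60,80),("jar2",(537,368),70,60,80),("eyep",(605,-190),70,95,118),("plate",(445,-3),60,8,12),("holder",(400,-205),50,15,24),("bottle",(405,220),50,50,70)]:
        m=(np.hypot(X[...,0]-cc[0],X[...,1]-cc[1])<r)&(X[...,2]>zlo)
        if m.any():
            q=X[m]; print("  D",n,m.sum(),"c",(q.max(0)+q.min(0))/2,"mean",q.mean(0),"z",np.percentile(q[:,2],[10,50,90]),"ext",np.ptp(q,axis=0))
E
python3 b.py
```

```text
scene bench z -0.24084341855598268
orangepad 873 rect c [ 528.2 -376.8] size [ 67.  108.2] ang 67.3 mean [ 530.  -377.1] extent c [ 527.9 -376.7]
     depthz med/95 5.849726058027613 7.311341302157757
bluebox 534 rect c [ 623.5 -179.4] size [ 62.8 107.9] ang 74.4 mean [ 638.1 -176.4] extent c [ 626.6 -180.2]
     depthz med/95 30.865226846126802 32.89949831846445
jar1lid 468 rect c [606.5 184.1] size [54.3 66.6] ang 81.8 mean [606.7 183.8] extent c [606.4 184.4]
     depthz med/95 79.65495989761996 81.1340896150743
jar2lid 392 rect c [541.6 367.2] size [57.8 63.3] ang 89.4 mean [540.7 366.4] extent c [541.6 367.3]
     depthz med/95 79.94476556059874 81.54301608399402
coaster 1048 rect c [639.9  13.5] size [89.5 90.6] ang 89.2 mean [640.4  13.3] extent c [639.8  13.6]
     depthz med/95 4.869894906087723 6.450492941289258
holderred few 0
     depthz med/95 None None
green 254 rect c [ 625.6 -177.9] size [54.6 53.5] ang 24.3 mean [ 627.7 -176.8] extent c [ 622.8 -181.4]
     depthz med/95 53.29126516397332 55.15645000043435
  D jar1 522 c [601.8 185.3  71.6] mean [606.5 183.4  77.6] z
[... 1509 characters left out ...]
 extent c [ 609.8 -181.9]
     depthz med/95 53.71941550441875 56.774931149874874
  D jar1 331 c [596.5 185.3  72.9] mean [596.4 184.9  78.9] z [76.  79.4 82.4] ext [56.  55.5 25.6]
  D jar2 345 c [529.9 367.8  73.1] mean [529.9 366.6  78.4] z [75.1 79.1 82. ] ext [54.9 55.9 25.8]
  D eyep 139 c [ 615.  -181.6  109.9] mean [ 612.8 -180.4  115.2] z [108.2 116.8 120.1] ext [35.3 34.  27.9]
  D plate 581 c [439.5  -1.8  13.3] mean [439.3  -2.1  12.3] z [ 9.5 12.2 15.5] ext [78.6 81.7 10.6]
  D holder 110 c [ 397.5 -204.1   23.2] mean [ 398.  -204.5   23.4] z [19.6 23.7 26.6] ext [50.4 52.6 15.6]
  D bottle 64 c [415.8 218.2  61.9] mean [415.  218.8  62.9] z [50.8 66.9 71.6] ext [26.  26.2 23.6]
```

```bash
cat > plan.py <<'E'
import sys
from h import *
def plan(x,y,z,yaw=None,step=38):
    s=arm.read_state(); P=np.array(s["position"]);E=np.array(s["ee_rot"]); d=E.T@(np.array([x,y,z])-P)
    cur=np.degrees(np.arctan2(E[1,1],E[0,1]))
    print("clock %.2f pos %s yaw_y %.2f tilt %.2f grip %.1fmm F %s"%(s["clock"],np.round(P,1),cur,np.degrees(np.arccos(np.clip(-E[2,0],-1,1))),s["grip_width"]*94,np.round(s["contact_force"],2)))
    n=int(np.ceil(np.linalg.norm(d)/step)); print("tool shift",np.round(d,1),"dist %.0f"%np.linalg.norm(d),"rows",n,"per row",np.round(d/max(n,1),2))
    if yaw is not None:
        t=-((yaw-cur+90)%180-90); print("twist",round(t,1))
if __name__=="__main__": plan(*map(float,sys.argv[1:]))
E
python3 plan.py 600 -185 330; python3 - <<'E'
from h import *
np.set_printoptions(precision=3,suppress=True)
p=arm.get_image("wrist"); print(p["tool_from_camera"],p["vertical_fov"],p["k1"],p["cx"],p["cy"]); print(arm.read_state()["ee_rot"])
E
```

```text
clock 1.10 pos [ 191.6 -647.2  230.5] yaw_y -73.51 tilt 0.00 grip 93.7mm F [-0.19  1.42 -0.76]
tool shift [ -99.5 -327.3 -522.8] dist 625 rows 17 per row [ -5.85 -19.25 -30.75]
[[  -0.001   -0.248    0.969 -153.781]
 [   1.      -0.       0.001    0.384]
 [   0.       0.969    0.248  -71.908]
 [   0.       0.       0.       1.   ]] 71.27480977089937 -0.0136266194157226 253.9986786570066 191.39892330953623
[[ 0.     0.284 -0.959]
 [ 0.    -0.959 -0.284]
 [-1.    -0.    -0.   ]]
```

>>> apply_moves --rows '[{"x": -6, "y": -19.3, "z": -30.8, "jaw": 0}, {"x": -6, "y": -19.3, "z": -30.8, "jaw": 0}, {"x": -6, "y": -19.3, "z": -30.8, "jaw": 0}, {"x": -6, "y": -19.3, "z": -30.8, "jaw": 0}, {"x": -6, "y": -19.3, "z": -30.8, "jaw": 0}, {"x": -6, "y": -19.3, "z": -30.8, "jaw": 0}, {"x": -6, "y": -19.3, "z": -30.8, "jaw": 0}, {"x": -6, "y": -19.3, "z": -30.8, "jaw": 0}, {"x": -6, "y": -19.3, "z": -30.8, "jaw": 0}, {"x": -6, "y": -19.3, "z": -30.8, "jaw": 0}, {"x": -6, "y": -19.3, "z": -30.8, "jaw": 0}, {"x": -6, "y": -19.3, "z": -30.8, "jaw": 0}, {"x": -6, "y": -19.3, "z": -30.8, "jaw": 0}, {"x": -6, "y": -19.3, "z": -30.8, "jaw": 0}, {"x": -6, "y": -19.3, "z": -30.8, "jaw": 0}, {"x": -6, "y": -19.3, "z": -30.8, "jaw": 0}, {"x": -6, "y": -19.3, "z": -30.8, "jaw": 0}]' --force 25

```text
schema error: expected keys jaw, x, y, z, twist
```

>>> apply_moves --rows '[{"x": -6, "y": -19.3, "z": -30.8, "twist": 0, "jaw": 0}, {"x": -6, "y": -19.3, "z": -30.8, "twist": 0, "jaw": 0}, {"x": -6, "y": -19.3, "z": -30.8, "twist": 0, "jaw": 0}, {"x": -6, "y": -19.3, "z": -30.8, "twist": 0, "jaw": 0}, {"x": -6, "y": -19.3, "z": -30.8, "twist": 0, "jaw": 0}, {"x": -6, "y": -19.3, "z": -30.8, "twist": 0, "jaw": 0}, {"x": -6, "y": -19.3, "z": -30.8, "twist": 0, "jaw": 0}, {"x": -6, "y": -19.3, "z": -30.8, "twist": 0, "jaw": 0}, {"x": -6, "y": -19.3, "z": -30.8, "twist": 0, "jaw": 0}, {"x": -6, "y": -19.3, "z": -30.8, "twist": 0, "jaw": 0}, {"x": -6, "y": -19.3, "z": -30.8, "twist": 0, "jaw": 0}, {"x": -6, "y": -19.3, "z": -30.8, "twist": 0, "jaw": 0}, {"x": -6, "y": -19.3, "z": -30.8, "twist": 0, "jaw": 0}, {"x": -6, "y": -19.3, "z": -30.8, "twist": 0, "jaw": 0}, {"x": -6, "y": -19.3, "z": -30.8, "twist": 0, "jaw": 0}, {"x": -6, "y": -19.3, "z": -30.8, "twist": 0, "jaw": 0}, {"x": -6, "y": -19.3, "z": -30.8, "twist": 0, "jaw": 0}]' --force 25

```text
clock: 2.57
position: [612.5, -170.5, 336.2]
ee_rot: [[-0.0, 0.269, -0.963], [-0.004, -0.963, -0.269], [-1.0, 0.004, 0.001]]
contact_force: [0.1, -0.4, 1.0]
grip_width: 0.998
```

```bash
cat > w.py <<'E'
import sys
from h import *
s=arm.read_state(); p=arm.get_image("wrist"); save(p,sys.argv[1]); X=cloud(p,s)
np.savez("pics/"+sys.argv[1]+".npz",X=X,f=p["frame"],pos=s["position"],rot=s["ee_rot"])
print(s["clock"],s["position"],s["contact_force"])
E
python3 w.py w1
```

```text
2.5667 [ 612.48609952 -170.53239595  336.17158681] [ 0.08082432 -0.41107279  1.03642385]
```

View pics/w1.png

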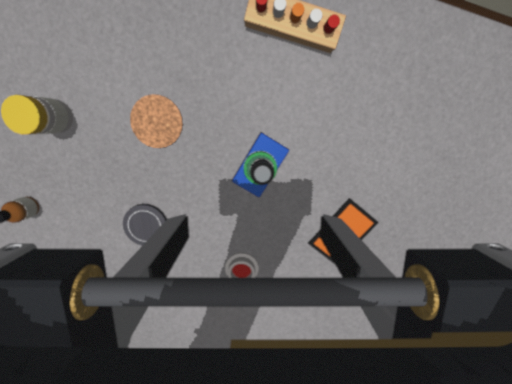

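The wrist view shows the stack at (262,170), holder (242,270), plate (146,224), coaster (157,121), pad (345,230) and a jar at (25,115). I'll measure everything from this settled pose.

```bash
cat > m.py <<'E'
import sys
from h import *
np.set_printoptions(precision=1,suppress=True)
def circ(pts):
    A=np.c_[2*pts,np.ones(len(pts))]; b=(pts**2).sum(1); c=np.linalg.lstsq(A,b,rcond=None)[0]; return c[:2],np.sqrt(c[2]+c[:2]@c[:2])
def measure(p,s,items):
    X=cloud(p,s); hsv=cv2.cvtColor(p["frame"],cv2.COLOR_RGB2HSV); R,o=cam(p,s)
    ok=np.isfinite(X[...,2])
    for n,(cc,r,zt,lo,hi) in items.items():
        m=cv2.inRange(hsv,lo,hi)>0; m&=ok&(np.hypot(X[...,0]-cc[0],X[...,1]-cc[1])<r)&(np.abs(X[...,2]-zt)<8)
        v,u=np.nonzero(m)
        if len(u)<10: print(n,"few",len(u)); continue
        zm=np.median(X[m][:,2]); W=np.array([at_z(p,(a,b),zt,s)[:2] for a,b in zip(u,v)]).astype(np.float32)
        h=cv2.convexHull(W)[:,0]; c,rad=cv2.minEnclosingCircle(W); rc=cv2.minAreaRect(W)
        print(n,len(u),"z",round(zm,1),"hullfit",*circ(h.astype(float)),"mec",np.array(c),round(rad,1),"rect",np.array(rc[0]),np.array(rc[1]),round(rc[2],1))
ALL=((0,0,0),(180,255,255))
items={"eye_top":((614,-182),30,118,*ALL),"dish":((612,-182),45,54,(40,60,30),(95,255,255)),
"box":((612,-182),70,32,(100,100,30),(130,255,255)),"pad":((526,-376),80,6,(5,120,90),(20,255,255)),
"plate":((441,-2),60,12,(0,0,0),(180,90,110)),"holder":((400,-205),40,24,*ALL),"holderfloor":((400,-205),40,6,(165,100,40),(180,255,255)),"coaster":((637,14),60,5,(5,60,90),(20,255,255)),
"jar1":((599,185),45,80,(20,100,90),(35,255,255)),"jar2":((534,368),45,80,(20,100,90),(35,255,255)),
"bottle":((416,219),40,70,*ALL)}
if __name__=="__main__":
    for c in sys.argv[1:]:
        s=arm.read_state(); p=arm.get_image(c); print(c,s["clock"],s["position"]); measure(p,s,items)
E
python3 m.py wrist top scene
```

```text
wrist 2.6167 [ 617.  -162.9  336.9]
eye_top 461 z 117.8 hullfit [ 619.5 -180.8] 17.144569180812933 mec [ 619.5 -180.8] 17.4 rect [ 619.1 -181.1] [33.2 34.1] 16.0
dish 335 z 53.8 hullfit [ 615.  -181.1] 27.168650966292617 mec [ 615.  -180.9] 27.6 rect [ 617.6 -178.2] [47.6 53.9] 46.8
box 938 z 31.6 hullfit [ 616.1 -180.7] 51.84659280858065 mec [ 615.9 -182. ] 54.6 rect [ 616.1 -181.4] [57.1 98.3] 74.3
pad 676 z 6.2 hullfit [ 528.  -375.6] 54.252754928551745 mec [ 529.2 -375.2] 60.2 rect [ 528.5 -375.8] [ 65.5 107.4] 66.4
plate 874 z 12.0 hullfit [447.1  -0.7] 39.66935021708362 mec [444.8  -4. ] 43.4 rect [451.2   8.5] [55.1 86.1] 61.9
holder 146 z 23.0 hullfit [ 406.8 -203.6] 24.74987330968343 mec [ 407. -203.] 25.6 rect [ 415.7 -200.5] [32.6 49. ] 16.0
holderfloor few 0
coaster 2182 z 4.3 hullfit [638.2  13.7] 45.66113091390584 mec [638.3  13.3] 46.1 rect [638.5  13.8] [91. 90.] 58.7
jar1 1210 z 79.2 hullfit [602.3 183.8] 28.698401937600078 mec [602.2 183.5] 29.8 rect [602.2 184.1] [54.8 58. ] 15.7
jar2 few 0
bottle 107 z 68.8 hullfit [421.7 216.2] 9.98316783179632 mec [421.4 215.3] 
[... 1715 characters left out ...]
it [446.5  -2.9] 42.9633501241204 mec [446.4  -3. ] 44.4 rect [445.5  -2.7] [80.5 86.8] 89.3
holder 146 z 22.5 hullfit [ 406.  -205.4] 28.11360244762187 mec [ 405.5 -203.9] 30.1 rect [ 405.  -205.2] [54.2 57. ] 89.2
holderfloor few 0
coaster 1049 z 4.9 hullfit [639.4  13.4] 45.80959940053581 mec [639.1  13. ] 46.5 rect [639.9  13.5] [89.5 90.6] 89.2
jar1 442 z 79.8 hullfit [604.  184.9] 29.568651378750385 mec [604.3 184.7] 31.4 rect [603.9 184.5] [54.3 61.5] 81.8
jar2 377 z 80.0 hullfit [537.9 367.2] 30.195415855344137 mec [537.4 365.8] 32.4 rect [537.6 367.4] [56.1 63.2] 62.5
bottle 45 z 69.2 hullfit [422.8 220.3] 11.291851805281398 mec [423.1 220.2] 13.5 rect [422.5 219.4] [17.9 24.5] 49.0
```

```bash
python3 plan.py 614 -181 225 -75.7
```

```text
clock 2.77 pos [ 612.  -171.1  335.4] yaw_y -74.29 tilt 0.21 grip 94.1mm F [-1.53 -0.45 -0.79]
tool shift [110.4   9.8   0.6] dist 111 rows 3 per row [36.8   3.25  0.19]
twist 1.4
```

>>> apply_moves --rows '[{"x": 30, "y": 3, "z": 0, "twist": 0, "jaw": 0}, {"x": 30, "y": 3, "z": 0, "twist": 0, "jaw": 0}, {"x": 25, "y": 3, "z": 0, "twist": 0, "jaw": 0}, {"x": 12, "y": 1, "z": 0, "twist": 0, "jaw": 0}, {"x": 4, "y": 0, "z": 0, "twist": 0, "jaw": 0}, {"x": 0, "y": 0, "z": 0, "twist": 0, "jaw": 0}, {"x": 0, "y": 0, "z": 0, "twist": 0, "jaw": 0}, {"x": 0, "y": 0, "z": 0, "twist": 0, "jaw": 0}]'

```text
clock: 3.43
position: [610.1, -191.6, 232.9]
ee_rot: [[0.0, 0.259, -0.966], [-0.008, -0.966, -0.259], [-1.0, 0.008, 0.002]]
contact_force: [0.3, -0.6, 0.3]
grip_width: 1.003
```

```bash
python3 m.py wrist; python3 w.py w2
```

```text
wrist 3.4333 [ 610.1 -191.6  232.9]
eye_top 822 z 117.7 hullfit [ 619.9 -181.9] 16.812049573817916 mec [ 619.8 -182.2] 17.2 rect [ 620.1 -182. ] [33.  33.3] 59.8
dish 506 z 53.6 hullfit [ 615.5 -181.6] 26.903759718006146 mec [ 615.5 -181.5] 27.3 rect [ 619.4 -180.2] [44.6 52. ] 14.9
box 1475 z 31.5 hullfit [ 616.7 -180.8] 52.02398514859139 mec [ 616.6 -181.4] 55.1 rect [ 616.1 -181.9] [56.2 98.2] 74.3
pad 1063 z 6.2 hullfit [ 533.2 -370. ] 55.99415175414442 mec [ 528.9 -375.2] 60.4 rect [ 528.4 -375.7] [ 64.9 106.9] 66.8
plate 1529 z 11.9 hullfit [446.5  -4. ] 41.23496519240693 mec [446.2  -4.1] 43.1 rect [450.8  -5.8] [79.9 76.4] 58.5
holder 183 z 23.0 hullfit [ 397.6 -206.9] 22.8421698551815 mec [ 395.7 -207.4] 25.3 rect [ 388.5 -209.3] [18.6 50.5] 14.7
holderfloor few 0
coaster 3614 z 4.3 hullfit [638.3  13.2] 45.70203549596754 mec [638.1  13.1] 46.2 rect [638.6  13.3] [91. 91.] 40.0
jar1 few 0
jar2 few 0
bottle few 0
3.4833 [ 610.31602641 -191.63118511  233.1944813 ] [0.62345066 0.60863244 0.33020676]
```

View pics/w2.png

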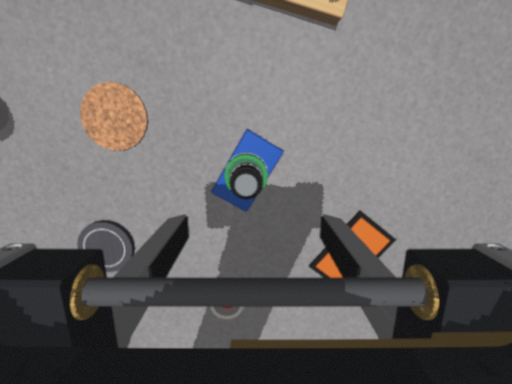

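```bash
python3 plan.py 619.5 -181.8 105 -75.7
```

```text
clock 3.53 pos [ 610.4 -191.4  233.2] yaw_y -74.98 tilt 0.48 grip 94.2mm F [-0.41 -0.9   0.2 ]
tool shift [128.2  -8.  -11.3] dist 129 rows 4 per row [32.04 -1.99 -2.83]
twist 0.7
```

>>> apply_moves --rows '[{"x": 15, "y": -3, "z": -4, "twist": 0, "jaw": 0}, {"x": 22, "y": -3, "z": -4, "twist": 0, "jaw": 0}, {"x": 22, "y": -1, "z": -2, "twist": 0, "jaw": 0}, {"x": 16, "y": 0, "z": 0, "twist": 0, "jaw": 0}, {"x": 10, "y": 0, "z": 0, "twist": 0, "jaw": 0}, {"x": 5, "y": 0, "z": 0, "twist": 0, "jaw": 0}, {"x": 0, "y": 0, "z": 0, "twist": 0, "jaw": 0}, {"x": 0, "y": 0, "z": 0, "twist": 0, "jaw": 0}]'

```text
clock: 4.2
position: [623.4, -182.8, 147.8]
ee_rot: [[0.014, 0.259, -0.966], [-0.011, -0.966, -0.26], [-1.0, 0.014, -0.01]]
contact_force: [0.3, 0.2, 0.3]
grip_width: 0.997
```

```bash
python3 plan.py 619.5 -181.8 105 -75.7
```

```text
clock 4.20 pos [ 623.4 -182.8  147.8] yaw_y -74.96 tilt 1.01 grip 93.7mm F [0.29 0.23 0.32]
tool shift [42.7 -2.6  4. ] dist 43 rows 2 per row [21.35 -1.31  1.98]
twist 0.7
```

>>> apply_moves --rows '[{"x": 8, "y": -1, "z": 1, "twist": 0, "jaw": 0}, {"x": 12, "y": -1, "z": 2, "twist": 0, "jaw": 0}, {"x": 12, "y": 0, "z": 1, "twist": 0, "jaw": 0}, {"x": 8, "y": 0, "z": 0, "twist": 0, "jaw": 0}, {"x": 3, "y": 0, "z": 0, "twist": 0, "jaw": 0}, {"x": 0, "y": 0, "z": 0, "twist": 0, "jaw": 0}, {"x": 0, "y": 0, "z": 0, "twist": 0, "jaw": 0}]'

```text
clock: 4.78
position: [620.1, -182.9, 102.5]
ee_rot: [[0.016, 0.259, -0.966], [-0.012, -0.966, -0.259], [-1.0, 0.016, -0.013]]
contact_force: [-0.4, 0.6, 0.4]
grip_width: 1.001
```

```bash
python3 plan.py 619.5 -181.8 105 -75.7; python3 w.py w3
```

```text
clock 4.78 pos [ 620.1 -182.9  102.5] yaw_y -74.99 tilt 1.17 grip 94.1mm F [-0.43  0.55  0.37]
tool shift [-2.6 -1.2  0.3] dist 3 rows 1 per row [-2.55 -1.2   0.3 ]
twist 0.7
4.7833 [ 620.14712105 -182.91217323  102.47293817] [-0.43001785  0.55024293  0.37403306]
```

View pics/w3.png

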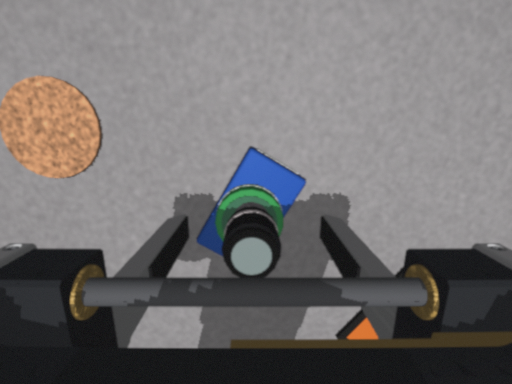

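>>> apply_moves --rows '[{"x": 0, "y": -1, "z": 0, "twist": 0, "jaw": 130}, {"x": 0, "y": 0, "z": 0, "twist": 0, "jaw": 140}, {"x": 0, "y": 0, "z": 0, "twist": 0, "jaw": 255}, {"x": 0, "y": 0, "z": 0, "twist": 0, "jaw": 255}, {"x": 0, "y": 0, "z": 0, "twist": 0, "jaw": 255}, {"x": 0, "y": 0, "z": 0, "twist": 0, "jaw": 255}, {"x": 0, "y": 0, "z": 0, "twist": 0, "jaw": 255}]' --force 15

```text
clock: 5.42
position: [621.0, -182.0, 104.4]
ee_rot: [[0.019, 0.259, -0.966], [-0.013, -0.966, -0.259], [-1.0, 0.017, -0.015]]
contact_force: [0.1, -0.7, -0.4]
grip_width: 0.541
```

```bash
python3 plan.py 619.5 -181.8 190 
```

```text
clock 5.42 pos [ 621.  -182.   104.4] yaw_y -75.00 tilt 1.32 grip 50.8mm F [ 0.07 -0.66 -0.43]
tool shift [-85.6   0.9   0.1] dist 86 rows 3 per row [-28.53   0.29   0.03]
```

>>> apply_moves --rows '[{"x": 0, "y": 0, "z": 0, "twist": 0, "jaw": 255}, {"x": 0, "y": 0, "z": 0, "twist": 0, "jaw": 255}, {"x": 0, "y": 0, "z": 0, "twist": 0, "jaw": 255}, {"x": 0, "y": 0, "z": 0, "twist": 0, "jaw": 255}, {"x": 0, "y": 0, "z": 0, "twist": 0, "jaw": 255}]'

```text
clock: 5.83
position: [621.0, -181.9, 104.5]
ee_rot: [[0.019, 0.259, -0.966], [-0.013, -0.966, -0.259], [-1.0, 0.017, -0.015]]
contact_force: [0.6, -0.3, 0.5]
grip_width: 0.386
```

```bash
python3 plan.py 619.5 -181.8 190 
```

```text
clock 5.83 pos [ 621.  -181.9  104.5] yaw_y -74.98 tilt 1.32 grip 36.3mm F [ 0.56 -0.27  0.46]
tool shift [-85.5   1.    0.1] dist 86 rows 3 per row [-28.52   0.33   0.04]
```

>>> apply_moves --rows '[{"x": -3, "y": 0, "z": 0, "twist": 0, "jaw": 255}, {"x": -8, "y": 0, "z": 0, "twist": 0, "jaw": 255}, {"x": -14, "y": 0, "z": 0, "twist": 0, "jaw": 255}, {"x": -20, "y": 0, "z": 0, "twist": 0, "jaw": 255}, {"x": -24, "y": 0, "z": 4, "twist": 0, "jaw": 255}, {"x": -24, "y": 0, "z": 8, "twist": 0, "jaw": 255}, {"x": -24, "y": 0, "z": 12, "twist": 0, "jaw": 255}, {"x": -24, "y": -2, "z": 18, "twist": 0, "jaw": 255}, {"x": -24, "y": -3, "z": 22, "twist": 0, "jaw": 255}, {"x": -20, "y": -3, "z": 22, "twist": 0, "jaw": 255}, {"x": -14, "y": -2, "z": 18, "twist": 0, "jaw": 255}, {"x": -8, "y": -1, "z": 12, "twist": 0, "jaw": 255}, {"x": -4, "y": 0, "z": 6, "twist": 0, "jaw": 255}, {"x": 0, "y": 0, "z": 2, "twist": 0, "jaw": 255}, {"x": 0, "y": 0, "z": 0, "twist": 0, "jaw": 255}, {"x": 0, "y": 0, "z": 0, "twist": 0, "jaw": 255}]'

```text
clock: 7.17
position: [487.8, -200.2, 330.0]
ee_rot: [[0.021, 0.261, -0.965], [-0.013, -0.965, -0.261], [-1.0, 0.018, -0.017]]
contact_force: [-0.0, 0.2, -1.0]
grip_width: 0.381
```

```bash
python3 plan.py 403 -204.5 150; python3 m.py wrist; python3 w.py w4
```

```text
clock 7.17 pos [ 487.8 -200.2  330. ] yaw_y -74.89 tilt 1.42 grip 35.8mm F [-0.01  0.24 -0.99]
tool shift [178.2 -21.2  86.1] dist 199 rows 6 per row [29.7  -3.54 14.34]
wrist 7.1667 [ 487.8 -200.2  330. ]
eye_top few 0
dish 1064 z 53.9 hullfit [ 614. -182.] 27.07338739823034 mec [ 613.8 -181.9] 27.7 rect [ 613.6 -181.8] [54.6 51.9] 15.3
box 1154 z 31.3 hullfit [ 615.3 -181.6] 50.980768986200665 mec [ 614.8 -182.2] 55.3 rect [ 614.7 -182. ] [56.2 98.8] 74.3
pad 2079 z 6.1 hullfit [ 526.9 -377.3] 54.8423528103808 mec [ 528.6 -375.9] 60.6 rect [ 528.3 -375.9] [ 65.8 107.3] 66.8
plate 1365 z 11.8 hullfit [444.5  -4.3] 41.310920946517044 mec [444.1  -4.1] 42.4 rect [444.4  -4.2] [79.5 83.7] 14.9
holder 112 z 23.1 hullfit [ 403.1 -204.9] 26.016444198234947 mec [ 404.4 -200.2] 25.9 rect [ 408.6 -191.2] [22.5 51.7] 65.3
holderfloor few 1
coaster 2723 z 4.3 hullfit [637.7  13.3] 45.654240347676165 mec [637.4  13.2] 46.3 rect [637.8  13.1] [91.5 89.4] 11.5
jar1 717 z 78.9 hullfit [601.1 182.6] 28.318024266678716 mec [601.2 179.4] 28.0 rect [601.9 167.8] [56.  25.5] 3.8
jar2 few 0
bottle few 0
7.2167 [ 487.88536822 -200.05486433  329.69052138] [ 1.30503508 -0.52654379 -1.0740286 ]
```

View pics/w4.png

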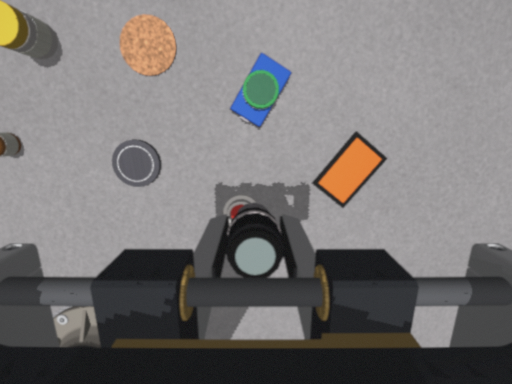

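>>> apply_moves --rows '[{"x": 5, "y": -1, "z": 4, "twist": 0, "jaw": 255}, {"x": 12, "y": -2, "z": 10, "twist": 0, "jaw": 255}, {"x": 20, "y": -3, "z": 14, "twist": 0, "jaw": 255}, {"x": 28, "y": -3, "z": 16, "twist": 0, "jaw": 255}, {"x": 30, "y": -3, "z": 16, "twist": 0, "jaw": 255}, {"x": 30, "y": -2, "z": 12, "twist": 0, "jaw": 255}, {"x": 24, "y": -2, "z": 8, "twist": 0, "jaw": 255}, {"x": 18, "y": -1, "z": 4, "twist": 0, "jaw": 255}, {"x": 12, "y": 0, "z": 2, "twist": 0, "jaw": 255}, {"x": 6, "y": 0, "z": 0, "twist": 0, "jaw": 255}, {"x": 2, "y": 0, "z": 0, "twist": 0, "jaw": 255}, {"x": 0, "y": 0, "z": 0, "twist": 0, "jaw": 255}, {"x": 0, "y": 0, "z": 0, "twist": 0, "jaw": 255}]'

```text
clock: 8.35
position: [398.4, -204.1, 124.2]
ee_rot: [[0.011, 0.268, -0.963], [-0.006, -0.964, -0.268], [-1.0, 0.009, -0.009]]
contact_force: [0.4, 0.9, -1.1]
grip_width: 0.385
```

```bash
python3 plan.py 404 -205 58 -75.7; python3 w.py w5
```

```text
clock 8.35 pos [ 398.4 -204.1  124.2] yaw_y -74.48 tilt 0.69 grip 36.2mm F [ 0.39  0.88 -1.06]
tool shift [66.3  1.8 -4.6] dist 66 rows 2 per row [33.13  0.89 -2.31]
twist 1.2
8.35 [ 398.37240974 -204.13435066  124.2098667 ] [ 0.38997602  0.88177178 -1.05724336]
```

View pics/w5.png

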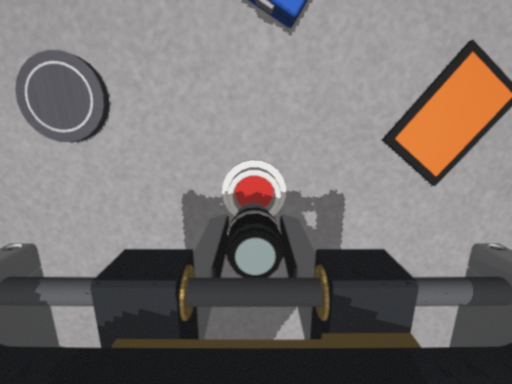

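```bash
python3 - <<'E'
import numpy as np,cv2
from m import circ
d=np.load("pics/w5.npz");X=d["X"];f=d["f"];hsv=cv2.cvtColor(f,cv2.COLOR_RGB2HSV)
m=(hsv[...,0]>170)|(hsv[...,0]<8);m&=(hsv[...,1]>150)&(hsv[...,2]>60)&(np.hypot(X[...,0]-403,X[...,1]+205)<40)
print(m.sum(),np.nanmedian(X[m][:,2]))
m=(X[...,2]>19)&(X[...,2]<28)&(np.hypot(X[...,0]-403,X[...,1]+205)<34)
q=X[m];print(m.sum(),q.mean(0))
v,u=np.nonzero(m);print(v.min(),v.max())
r=np.hypot(q[:,0]-403,q[:,1]+205);print(np.histogram(r,bins=np.arange(0,36,3)))
from scipy.optimize import least_squares
h=cv2.convexHull(q[:,:2].astype(np.float32))[:,0].astype(float)
e=least_squares(lambda p:np.hypot(q[:,0]-p[0],q[:,1]-p[1])-24,[403,-205],loss="soft_l1");print(e.x)
E
```

```text
855 6.133100367666032
693 [ 408.9 -203.    23.1]
169 214
(array([  0,   0,   0,   0,   0,   0, 108, 328, 250,   7,   0]), array([ 0,  3,  6,  9, 12, 15, 18, 21, 24, 27, 30, 33]))
[ 401.7 -204.4]
```

>>> apply_moves --rows '[{"x": 3, "y": 1, "z": -2.5, "twist": 0, "jaw": 255}, {"x": 6, "y": 1, "z": -2, "twist": 0, "jaw": 255}, {"x": 9, "y": 0, "z": 0, "twist": 0, "jaw": 255}, {"x": 10, "y": 0, "z": 0, "twist": 0, "jaw": 255}, {"x": 9, "y": 0, "z": 0, "twist": 0, "jaw": 255}, {"x": 6, "y": 0, "z": 0, "twist": 0, "jaw": 255}, {"x": 3, "y": 0, "z": 0, "twist": 0, "jaw": 255}, {"x": 0, "y": 0, "z": 0, "twist": 0, "jaw": 255}, {"x": 0, "y": 0, "z": 0, "twist": 0, "jaw": 255}]'

```text
clock: 9.15
position: [407.2, -205.7, 75.8]
ee_rot: [[0.015, 0.268, -0.963], [-0.008, -0.963, -0.268], [-1.0, 0.011, -0.013]]
contact_force: [-0.1, 0.8, -1.2]
grip_width: 0.382
```

```bash
python3 plan.py 403.2 -204.6 57 -75.7
```

```text
clock 9.15 pos [ 407.2 -205.7   75.8] yaw_y -74.45 tilt 0.98 grip 35.9mm F [-0.14  0.76 -1.19]
tool shift [18.7 -2.4  3.8] dist 19 rows 1 per row [18.69 -2.39  3.78]
twist 1.3
```

>>> apply_moves --rows '[{"x": 2, "y": -1, "z": 2, "twist": 0, "jaw": 255}, {"x": 4, "y": -1, "z": 2, "twist": 0, "jaw": 255}, {"x": 4, "y": 0, "z": 0.5, "twist": 0, "jaw": 255}, {"x": 3, "y": 0, "z": 0, "twist": 0, "jaw": 255}, {"x": 2, "y": 0, "z": 0, "twist": 0, "jaw": 255}, {"x": 1, "y": 0, "z": 0, "twist": 0, "jaw": 255}, {"x": 0, "y": 0, "z": 0, "twist": 0, "jaw": 255}]'

```text
clock: 9.73
position: [402.5, -205.5, 59.0]
ee_rot: [[0.017, 0.268, -0.963], [-0.008, -0.963, -0.268], [-1.0, 0.013, -0.014]]
contact_force: [0.0, 0.7, -1.2]
grip_width: 0.382
```

```bash
python3 plan.py 403.2 -204.6 57 -75.7;
```

```text
clock 9.73 pos [ 402.5 -205.5   59. ] yaw_y -74.47 tilt 1.09 grip 35.9mm F [ 0.01  0.72 -1.17]
tool shift [ 2.  -0.7 -0.9] dist 2 rows 1 per row [ 1.97 -0.66 -0.89]
twist 1.2
```

>>> apply_moves --rows '[{"x": 1, "y": -0.4, "z": -0.4, "twist": 0, "jaw": 255}, {"x": 1, "y": 0, "z": 0, "twist": 0, "jaw": 255}, {"x": 1, "y": 0, "z": 0, "twist": 0, "jaw": 255}, {"x": 0.5, "y": 0, "z": 0, "twist": 0, "jaw": 255}]'

```text
clock: 10.07
position: [403.2, -204.5, 55.8]
ee_rot: [[0.017, 0.268, -0.963], [-0.008, -0.963, -0.268], [-1.0, 0.012, -0.014]]
contact_force: [-7.2, 3.8, 23.2]
grip_width: 0.384
```

```bash
python3 plan.py 403.2 -204.6 57 -75.7;
```

```text
clock 10.07 pos [ 403.2 -204.5   55.8] yaw_y -74.45 tilt 1.09 grip 36.1mm F [-7.23  3.85 23.2 ]
tool shift [-1.2  0.1  0. ] dist 1 rows 1 per row [-1.15  0.11  0.02]
twist 1.3
```

>>> apply_moves --rows '[{"x": -0.5, "y": 0, "z": 0, "twist": 0, "jaw": 255}, {"x": -0.3, "y": 0, "z": 0, "twist": 0, "jaw": 150}, {"x": 0, "y": 0, "z": 0, "twist": 0, "jaw": 120}, {"x": 0, "y": 0, "z": 0, "twist": 0, "jaw": 50}, {"x": 0, "y": 0, "z": 0, "twist": 0, "jaw": 0}, {"x": 0, "y": 0, "z": 0, "twist": 0, "jaw": 0}, {"x": 0, "y": 0, "z": 0, "twist": 0, "jaw": 0}, {"x": 0, "y": 0, "z": 0, "twist": 0, "jaw": 0}]'

```text
clock: 10.73
position: [403.8, -204.6, 57.0]
ee_rot: [[0.018, 0.268, -0.963], [-0.009, -0.963, -0.268], [-1.0, 0.013, -0.015]]
contact_force: [-0.1, -0.2, 0.5]
grip_width: 0.801
```

```bash
python3 plan.py 560 -190 330 -75.7; python3 w.py w6
```

```text
clock 10.73 pos [ 403.8 -204.6   57. ] yaw_y -74.44 tilt 1.16 grip 75.3mm F [-0.14 -0.16  0.46]
tool shift [-270.2   31.4 -158.5] dist 315 rows 9 per row [-30.02   3.49 -17.61]
twist 1.3
10.7333 [ 403.82385681 -204.61530616   57.03847885] [-0.14071164 -0.16400139  0.45879727]
```

View pics/w6.png

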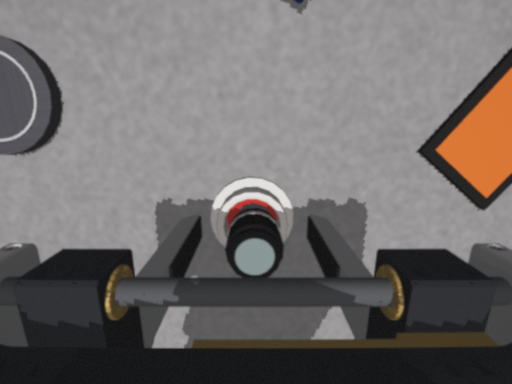

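>>> apply_moves --rows '[{"x": -5, "y": 0, "z": 0, "twist": 0, "jaw": 0}, {"x": -14, "y": 0, "z": 0, "twist": 0, "jaw": 0}, {"x": -22, "y": 0, "z": 0, "twist": 0, "jaw": 0}, {"x": -24, "y": 0, "z": 0, "twist": 0, "jaw": 0}, {"x": -16, "y": 0, "z": -3, "twist": 0, "jaw": 0}, {"x": -10, "y": 2, "z": -10, "twist": 0, "jaw": 0}, {"x": -4, "y": 4, "z": -22, "twist": 0, "jaw": 0}, {"x": 0, "y": 5, "z": -30, "twist": 0, "jaw": 0}, {"x": 0, "y": 6, "z": -34, "twist": 0, "jaw": 0}, {"x": 0, "y": 6, "z": -34, "twist": 0, "jaw": 0}, {"x": 0, "y": 5, "z": -30, "twist": 0, "jaw": 0}, {"x": 0, "y": 4, "z": -22, "twist": 0, "jaw": 0}, {"x": 0, "y": 2, "z": -12, "twist": 0, "jaw": 0}, {"x": 0, "y": 0, "z": -5, "twist": 0, "jaw": 0}, {"x": 0, "y": 0, "z": 0, "twist": 0, "jaw": 0}, {"x": 0, "y": 0, "z": 0, "twist": 0, "jaw": 0}, {"x": 0, "y": 0, "z": 0, "twist": 0, "jaw": 0}]'

```text
clock: 12.2
position: [611.0, -181.1, 165.1]
ee_rot: [[0.018, 0.266, -0.964], [-0.008, -0.964, -0.266], [-1.0, 0.013, -0.015]]
contact_force: [-0.3, -0.1, -0.1]
grip_width: 0.998
```

```bash
python3 plan.py 614 -182 60 -75.7; python3 m.py wrist|egrep "dish|box"; python3 w.py w7
```

```text
clock 12.20 pos [ 611.  -181.1  165.1] yaw_y -74.60 tilt 1.12 grip 93.8mm F [-0.27 -0.14 -0.15]
tool shift [105.2   0.4  -1.1] dist 105 rows 3 per row [35.06  0.13 -0.36]
twist 1.1
dish 2170 z 54.0 hullfit [ 615.3 -181.5] 27.26190144625324 mec [ 615.3 -181.4] 27.8 rect [ 615.5 -180.9] [54.8 53.2] 16.7
box 2196 z 31.5 hullfit [ 616.9 -180.4] 52.7068157809421 mec [ 616.5 -181.2] 55.3 rect [ 616.2 -181.6] [56.5 98.2] 74.3
12.25 [ 610.81876724 -181.21673788  165.19602553] [-0.32196759 -0.89086763 -0.25659562]
```

View pics/w7.png

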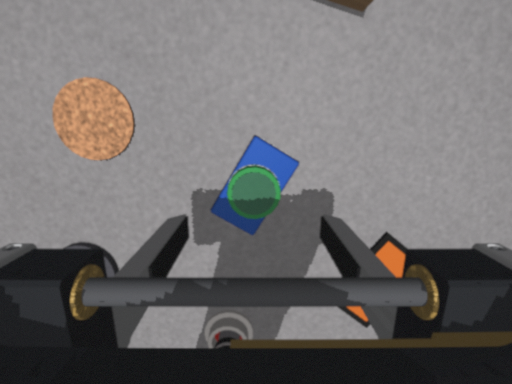

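>>> apply_moves --rows '[{"x": 5, "y": 0.5, "z": -1, "twist": 0, "jaw": 0}, {"x": 12, "y": 0.5, "z": -1, "twist": 0, "jaw": 0}, {"x": 18, "y": 0, "z": 0, "twist": 0, "jaw": 0}, {"x": 20, "y": 0, "z": 0, "twist": 0, "jaw": 0}, {"x": 15, "y": 0, "z": 0, "twist": 0, "jaw": 0}, {"x": 9, "y": 0, "z": 0, "twist": 0, "jaw": 0}, {"x": 5, "y": 0, "z": 0, "twist": 0, "jaw": 0}, {"x": 2, "y": 0, "z": 0, "twist": 0, "jaw": 0}, {"x": 0, "y": 0, "z": 0, "twist": 0, "jaw": 0}, {"x": 0, "y": 0, "z": 0, "twist": 0, "jaw": 0}]'

```text
clock: 13.13
position: [612.2, -184.6, 72.8]
ee_rot: [[0.018, 0.262, -0.965], [-0.009, -0.965, -0.263], [-1.0, 0.014, -0.015]]
contact_force: [1.0, 0.5, -1.0]
grip_width: 0.999
```

```bash
python3 plan.py 615.3 -181.5 60.5 -75.7
```

```text
clock 13.13 pos [ 612.2 -184.6   72.8] yaw_y -74.78 tilt 1.16 grip 93.9mm F [ 1.03  0.53 -0.96]
tool shift [12.3 -2.3 -3.6] dist 13 rows 1 per row [12.28 -2.3  -3.59]
twist 0.9
```

>>> apply_moves --rows '[{"x": 2, "y": -1, "z": -1.5, "twist": 0, "jaw": 0}, {"x": 3, "y": -0.7, "z": -1.2, "twist": 0, "jaw": 0}, {"x": 3, "y": -0.3, "z": -0.5, "twist": 0, "jaw": 0}, {"x": 2, "y": 0, "z": 0, "twist": 0, "jaw": 0}, {"x": 1, "y": 0, "z": 0, "twist": 0, "jaw": 0}, {"x": 0, "y": 0, "z": 0, "twist": 0, "jaw": 0}, {"x": 0, "y": 0, "z": 0, "twist": 0, "jaw": 0}]'

```text
clock: 13.72
position: [617.1, -181.8, 63.4]
ee_rot: [[0.022, 0.263, -0.965], [-0.01, -0.965, -0.263], [-1.0, 0.016, -0.019]]
contact_force: [0.8, -0.7, 0.0]
grip_width: 1.0
```

```bash
python3 plan.py 615.3 -181.5 60.5 -75.7
```

```text
clock 13.72 pos [ 617.1 -181.8   63.4] yaw_y -74.78 tilt 1.41 grip 94.0mm F [ 0.8  -0.7   0.03]
tool shift [ 2.9 -0.8  1.7] dist 3 rows 1 per row [ 2.86 -0.77  1.7 ]
twist 0.9
```

>>> apply_moves --rows '[{"x": 1, "y": -0.5, "z": 0.8, "twist": 0, "jaw": 60}, {"x": 1, "y": -0.3, "z": 0.6, "twist": 0, "jaw": 80}, {"x": 0.5, "y": 0, "z": 0, "twist": 0, "jaw": 255}, {"x": 0, "y": 0, "z": 0, "twist": 0, "jaw": 255}, {"x": 0, "y": 0, "z": 0, "twist": 0, "jaw": 255}, {"x": 0, "y": 0, "z": 0, "twist": 0, "jaw": 255}, {"x": 0, "y": 0, "z": 0, "twist": 0, "jaw": 255}, {"x": 0, "y": 0, "z": 0, "twist": 0, "jaw": 255}, {"x": 0, "y": 0, "z": 0, "twist": 0, "jaw": 255}]' --force 15

```text
clock: 14.47
position: [615.3, -181.6, 60.8]
ee_rot: [[0.022, 0.262, -0.965], [-0.01, -0.965, -0.263], [-1.0, 0.016, -0.019]]
contact_force: [-0.2, -0.0, -0.4]
grip_width: 0.593
```

```bash
python3 plan.py 444.3 -4 120; python3 w.py w8
```

```text
clock 14.47 pos [ 615.3 -181.6   60.8] yaw_y -74.79 tilt 1.41 grip 55.7mm F [-0.16 -0.05 -0.42]
tool shift [ -64.8 -215.2  117.2] dist 253 rows 7 per row [ -9.26 -30.74  16.75]
14.4667 [ 615.27668902 -181.55292028   60.81243799] [-0.15608029 -0.04631936 -0.41650572]
```

View pics/w8.png

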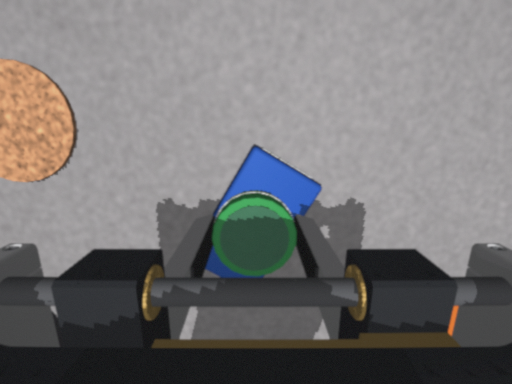

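>>> apply_moves --rows '[{"x": 0, "y": 0, "z": 0, "twist": 0, "jaw": 255}, {"x": -4, "y": 0, "z": 0, "twist": 0, "jaw": 255}, {"x": -10, "y": 0, "z": 0, "twist": 0, "jaw": 255}, {"x": -16, "y": -3, "z": 2, "twist": 0, "jaw": 255}, {"x": -16, "y": -10, "z": 6, "twist": 0, "jaw": 255}, {"x": -10, "y": -20, "z": 10, "twist": 0, "jaw": 255}, {"x": -5, "y": -28, "z": 15, "twist": 0, "jaw": 255}, {"x": 0, "y": -32, "z": 17, "twist": 0, "jaw": 255}, {"x": 0, "y": -32, "z": 17, "twist": 0, "jaw": 255}, {"x": 0, "y": -30, "z": 16, "twist": 0, "jaw": 255}, {"x": 0, "y": -24, "z": 13, "twist": 0, "jaw": 255}, {"x": 0, "y": -16, "z": 9, "twist": 0, "jaw": 255}, {"x": 0, "y": -10, "z": 6, "twist": 0, "jaw": 255}, {"x": 0, "y": -5, "z": 3, "twist": 0, "jaw": 255}, {"x": 0, "y": 0, "z": 0, "twist": 0, "jaw": 255}, {"x": 0, "y": 0, "z": 0, "twist": 0, "jaw": 255}, {"x": 0, "y": 0, "z": 0, "twist": 0, "jaw": 255}]'

```text
clock: 15.93
position: [445.6, -3.9, 128.5]
ee_rot: [[0.034, 0.259, -0.965], [-0.014, -0.966, -0.26], [-0.999, 0.022, -0.029]]
contact_force: [-0.6, -1.3, -0.4]
grip_width: 0.591
```

```bash
python3 plan.py 444.3 -4.2 43; python3 w.py w9;python3 m.py wrist | egrep "plate|box|holder"
```

```text
clock 15.93 pos [445.6  -3.9 128.5] yaw_y -74.98 tilt 2.11 grip 55.6mm F [-0.59 -1.34 -0.42]
tool shift [85.4 -1.9  3.8] dist 86 rows 3 per row [28.47 -0.65  1.28]
15.9333 [445.59461657  -3.91342702 128.5047056 ] [-0.58567612 -1.3372603  -0.41898741]
box 6212 z 31.6 hullfit [ 613. -169.] 50.233398452210835 mec [ 613.5 -175.2] 55.4 rect [ 614.1 -177.7] [ 60.9 101. ] 74.6
plate 1920 z 11.9 hullfit [444.   -1.2] 40.78933537235832 mec [443.9  -1. ] 41.3 rect [456.    4.4] [55.6 82. ] 24.7
holder few 0
holderfloor few 0
```

View pics/w9.png

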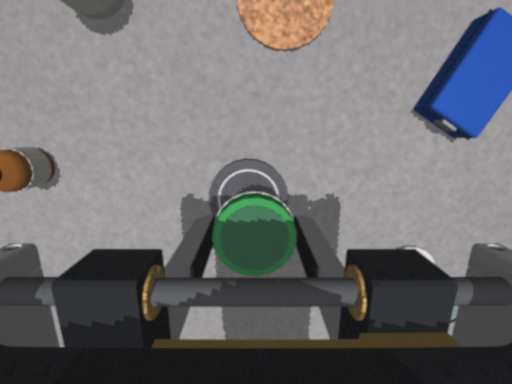

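>>> apply_moves --rows '[{"x": 4, "y": 0, "z": 0.5, "twist": 0, "jaw": 255}, {"x": 10, "y": 0, "z": 0.5, "twist": 0, "jaw": 255}, {"x": 14, "y": 0, "z": 0.5, "twist": 0, "jaw": 255}, {"x": 15, "y": 0, "z": 0.5, "twist": 0, "jaw": 255}, {"x": 12, "y": 0, "z": 0, "twist": 0, "jaw": 255}, {"x": 8, "y": 0, "z": 0, "twist": 0, "jaw": 255}, {"x": 4, "y": 0, "z": 0, "twist": 0, "jaw": 255}, {"x": 2, "y": 0, "z": 0, "twist": 0, "jaw": 255}, {"x": 0, "y": 0, "z": 0, "twist": 0, "jaw": 255}, {"x": 0, "y": 0, "z": 0, "twist": 0, "jaw": 255}]'

```text
clock: 16.87
position: [446.7, -7.9, 51.4]
ee_rot: [[0.031, 0.254, -0.967], [-0.013, -0.967, -0.255], [-0.999, 0.021, -0.027]]
contact_force: [0.3, -0.0, -1.1]
grip_width: 0.592
```

```bash
python3 plan.py 444 -3 42
```

```text
clock 16.87 pos [446.7  -7.9  51.4] yaw_y -75.26 tilt 1.93 grip 55.7mm F [ 0.26 -0.02 -1.07]
tool shift [ 9.3 -5.6  1.6] dist 11 rows 1 per row [ 9.29 -5.59  1.58]
```

>>> apply_moves --rows '[{"x": 1, "y": -2, "z": 0.5, "twist": 0, "jaw": 255}, {"x": 2, "y": -2, "z": 0.5, "twist": 0, "jaw": 255}, {"x": 2, "y": -1.5, "z": 0.5, "twist": 0, "jaw": 255}, {"x": 1.5, "y": 0, "z": 0, "twist": 0, "jaw": 255}, {"x": 1, "y": 0, "z": 0, "twist": 0, "jaw": 255}, {"x": 0.5, "y": 0, "z": 0, "twist": 0, "jaw": 255}, {"x": 0, "y": 0, "z": 0, "twist": 0, "jaw": 255}]'

```text
clock: 17.45
position: [445.1, -2.3, 44.3]
ee_rot: [[0.035, 0.255, -0.966], [-0.013, -0.967, -0.255], [-0.999, 0.021, -0.03]]
contact_force: [-0.7, 0.7, -1.0]
grip_width: 0.594
```

```bash
python3 plan.py 444 -3 41
```

```text
clock 17.45 pos [445.1  -2.3  44.3] yaw_y -75.25 tilt 2.13 grip 55.8mm F [-0.75  0.69 -1.01]
tool shift [3.3 0.3 1.3] dist 4 rows 1 per row [3.31 0.35 1.34]
```

>>> apply_moves --rows '[{"x": 1, "y": 0, "z": 0.5, "twist": 0, "jaw": 255}, {"x": 1, "y": 0, "z": 0.5, "twist": 0, "jaw": 255}, {"x": 1, "y": 0, "z": 0, "twist": 0, "jaw": 255}, {"x": 0.7, "y": 0, "z": 0, "twist": 0, "jaw": 255}]'

```text
clock: 17.78
position: [444.6, -2.7, 40.7]
ee_rot: [[0.036, 0.254, -0.966], [-0.013, -0.967, -0.255], [-0.999, 0.022, -0.031]]
contact_force: [-3.2, -0.0, 15.9]
grip_width: 0.593
```

```bash
python3 plan.py 444 -3 41
```

```text
clock 17.78 pos [444.6  -2.7  40.7] yaw_y -75.27 tilt 2.18 grip 55.8mm F [-3.25 -0.03 15.94]
tool shift [-0.4  0.1  0.6] dist 1 rows 1 per row [-0.36  0.15  0.64]
```

>>> apply_moves --rows '[{"x": -0.5, "y": 0, "z": 0, "twist": 0, "jaw": 255}, {"x": 0, "y": 0, "z": 0, "twist": 0, "jaw": 90}, {"x": 0, "y": 0, "z": 0, "twist": 0, "jaw": 60}, {"x": 0, "y": 0, "z": 0, "twist": 0, "jaw": 0}, {"x": 0, "y": 0, "z": 0, "twist": 0, "jaw": 0}, {"x": 0, "y": 0, "z": 0, "twist": 0, "jaw": 0}]'

```text
clock: 18.28
position: [444.7, -2.8, 41.0]
ee_rot: [[0.036, 0.254, -0.966], [-0.013, -0.967, -0.255], [-0.999, 0.022, -0.031]]
contact_force: [-0.2, 0.3, -0.4]
grip_width: 0.898
```

```bash
python3 plan.py 444 -3 41; python3 w.py w10
```

```text
clock 18.28 pos [444.7  -2.8  41. ] yaw_y -75.27 tilt 2.18 grip 84.4mm F [-0.21  0.26 -0.38]
tool shift [0.  0.1 0.7] dist 1 rows 1 per row [0.01 0.06 0.7 ]
18.2833 [444.65813526  -2.76008304  41.02566581] [-0.21334416  0.26062424 -0.37771132]
```

View pics/w10.png

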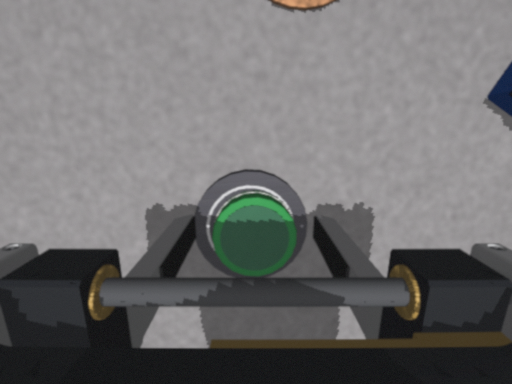

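>>> apply_moves --rows '[{"x": -5, "y": 0, "z": 0, "twist": 0, "jaw": 0}, {"x": -12, "y": 0, "z": 0, "twist": 0, "jaw": 0}, {"x": -20, "y": 0, "z": 0, "twist": 0, "jaw": 0}, {"x": -22, "y": 3, "z": -2, "twist": 0, "jaw": 0}, {"x": -22, "y": 10, "z": -6, "twist": 0, "jaw": 0}, {"x": -18, "y": 18, "z": -10, "twist": 0, "jaw": 0}, {"x": -14, "y": 26, "z": -14, "twist": 0, "jaw": 0}, {"x": -8, "y": 30, "z": -17, "twist": 0, "jaw": 0}, {"x": -4, "y": 32, "z": -18, "twist": 0, "jaw": 0}, {"x": 0, "y": 31, "z": -17, "twist": 0, "jaw": 0}, {"x": 0, "y": 26, "z": -14, "twist": 0, "jaw": 0}, {"x": 0, "y": 18, "z": -10, "twist": 0, "jaw": 0}, {"x": 0, "y": 11, "z": -6, "twist": 0, "jaw": 0}, {"x": 0, "y": 6, "z": -3, "twist": 2, "jaw": 0}, {"x": 0, "y": 2, "z": 0, "twist": 5, "jaw": 0}, {"x": 0, "y": 0, "z": 0, "twist": 7, "jaw": 0}, {"x": 0, "y": 0, "z": 0, "twist": 7, "jaw": 0}, {"x": 0, "y": 0, "z": 0, "twist": 5, "jaw": 0}, {"x": 0, "y": 0, "z": 0, "twist": 2, "jaw": 0}, {"x": 0, "y": 0, "z": 0, "twist": 0, "jaw": 0}]'

```text
clock: 20.0
position: [611.0, -183.6, 187.2]
ee_rot: [[0.036, -0.255, -0.966], [-0.011, -0.967, 0.255], [-0.999, 0.002, -0.037]]
contact_force: [0.9, 0.2, -0.0]
grip_width: 0.999
```

>>> apply_moves --rows '[{"x": 0, "y": 0, "z": 0, "twist": 0, "jaw": 0}, {"x": 0, "y": 0, "z": 0, "twist": 0, "jaw": 0}]'

```text
clock: 20.17
position: [610.5, -182.6, 187.6]
ee_rot: [[0.035, -0.254, -0.967], [-0.011, -0.967, 0.254], [-0.999, 0.001, -0.037]]
contact_force: [0.5, -0.2, 0.1]
grip_width: 0.996
```

```bash
python3 plan.py 616 -181.6 35 -105.7;python3 w.py w11;python3 m.py wrist | egrep "plate|box|holder|pad"; python3 - <<'E'
from h import *
import numpy as np
for c in ["top","scene"]:
    p=arm.get_image(c); save(p,c+"1")
E
```

```text
clock 20.17 pos [ 610.5 -182.6  187.6] yaw_y -104.70 tilt 2.12 grip 93.7mm F [ 0.5  -0.22  0.1 ]
tool shift [152.7  -2.6   0.6] dist 153 rows 5 per row [30.54 -0.52  0.12]
twist 1.0
20.1667 [ 610.52423157 -182.64095682  187.61591833] [ 0.50011565 -0.22087067  0.10060605]
box 3820 z 31.5 hullfit [ 616.6 -177.9] 50.80586011676915 mec [ 616.  -181.9] 55.2 rect [ 616.3 -182.5] [56.1 97.9] 75.1
pad 3762 z 6.1 hullfit [ 527.3 -378.2] 55.88714883478172 mec [ 528.6 -375.2] 60.6 rect [ 528.3 -375.9] [ 64.7 106.5] 66.9
plate 716 z 11.5 hullfit [443.   -5.8] 39.79747455267538 mec [447.4  -4.6] 43.7 rect [451.1  -8.8] [79.7 67.1] 58.8
holder 488 z 22.7 hullfit [ 406.4 -204.4] 26.989963373829397 mec [ 406.4 -204.8] 28.1 rect [ 411.5 -204.9] [53.4 44.1] 86.9
holderfloor few 0
```

View pics/w11.png

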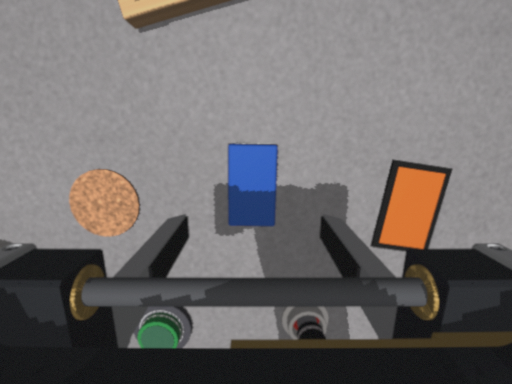

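View pics/scene1.png

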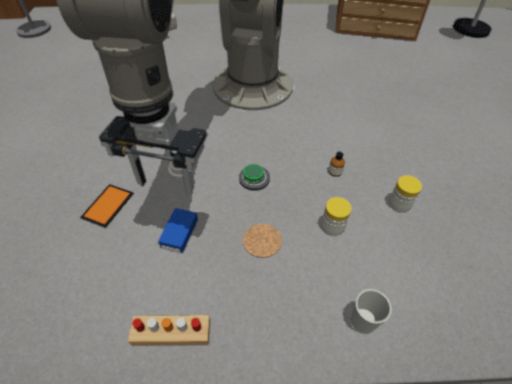

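>>> apply_moves --rows '[{"x": 5, "y": 0, "z": -1, "twist": 0.6, "jaw": 0}, {"x": 13, "y": 0, "z": -1, "twist": 0, "jaw": 0}, {"x": 20, "y": 0, "z": 0, "twist": 0, "jaw": 0}, {"x": 22, "y": 0, "z": 0, "twist": 0, "jaw": 0}, {"x": 22, "y": 0, "z": 0, "twist": 0, "jaw": 0}, {"x": 20, "y": 0, "z": 0, "twist": 0, "jaw": 0}, {"x": 15, "y": 0, "z": 0, "twist": 0, "jaw": 0}, {"x": 9, "y": 0, "z": 0, "twist": 0, "jaw": 0}, {"x": 5, "y": 0, "z": 0, "twist": 0, "jaw": 0}, {"x": 2, "y": 0, "z": 0, "twist": 0, "jaw": 0}, {"x": 0, "y": 0, "z": 0, "twist": 0, "jaw": 0}, {"x": 0, "y": 0, "z": 0, "twist": 0, "jaw": 0}]'

```text
clock: 21.37
position: [616.9, -185.4, 41.6]
ee_rot: [[0.034, -0.265, -0.964], [-0.01, -0.964, 0.265], [-0.999, 0.001, -0.035]]
contact_force: [-0.5, -0.2, -0.6]
grip_width: 1.002
```

```bash
python3 plan.py 616.2 -182.2 31 -105.2
```

```text
clock 21.37 pos [ 616.9 -185.4   41.6] yaw_y -105.39 tilt 2.03 grip 94.2mm F [-0.49 -0.23 -0.59]
tool shift [10.5 -2.9  1.9] dist 11 rows 1 per row [10.5  -2.89  1.91]
twist -0.2
```

>>> apply_moves --rows '[{"x": 2, "y": -1, "z": 0.7, "twist": 0, "jaw": 0}, {"x": 3, "y": -1, "z": 0.6, "twist": 0, "jaw": 0}, {"x": 2.5, "y": -0.5, "z": 0, "twist": 0, "jaw": 0}, {"x": 1.5, "y": 0, "z": 0, "twist": 0, "jaw": 0}, {"x": 0.5, "y": 0, "z": 0, "twist": 0, "jaw": 0}, {"x": 0, "y": 0, "z": 0, "twist": 0, "jaw": 0}]'

```text
clock: 21.87
position: [618.6, -182.8, 34.4]
ee_rot: [[0.039, -0.265, -0.963], [-0.011, -0.964, 0.265], [-0.999, 0.0, -0.041]]
contact_force: [0.9, -0.1, -0.2]
grip_width: 1.003
```

```bash
python3 plan.py 616.2 -182.2 31 -105.2; python3 w.py w12
```

```text
clock 21.87 pos [ 618.6 -182.8   34.4] yaw_y -105.40 tilt 2.33 grip 94.3mm F [ 0.86 -0.06 -0.2 ]
tool shift [3.3 0.  2.6] dist 4 rows 1 per row [3.27 0.05 2.58]
twist -0.2
21.8667 [ 618.57067293 -182.8015665    34.37628072] [ 0.85807564 -0.06316075 -0.19894159]
```

View pics/w12.png

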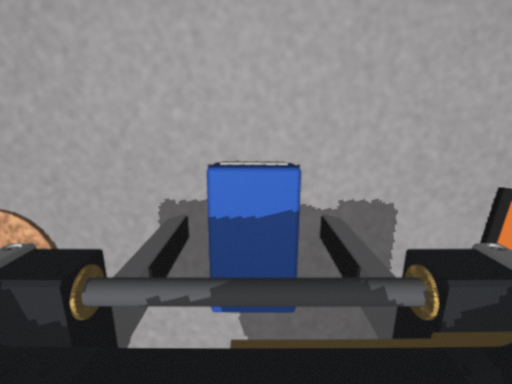

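>>> apply_moves --rows '[{"x": 1, "y": 0, "z": 1, "twist": 0, "jaw": 60}, {"x": 1, "y": 0, "z": 1, "twist": 0, "jaw": 80}, {"x": 0.5, "y": 0, "z": 0, "twist": 0, "jaw": 255}, {"x": 0, "y": 0, "z": 0, "twist": 0, "jaw": 255}, {"x": 0, "y": 0, "z": 0, "twist": 0, "jaw": 255}, {"x": 0, "y": 0, "z": 0, "twist": 0, "jaw": 255}, {"x": 0, "y": 0, "z": 0, "twist": 0, "jaw": 255}, {"x": 0, "y": 0, "z": 0, "twist": 0, "jaw": 255}, {"x": 0, "y": 0, "z": 0, "twist": 0, "jaw": 255}, {"x": 0, "y": 0, "z": 0, "twist": 0, "jaw": 255}]' --force 35

```text
clock: 22.75
position: [616.6, -182.4, 31.8]
ee_rot: [[0.039, -0.266, -0.963], [-0.011, -0.964, 0.265], [-0.999, 0.0, -0.041]]
contact_force: [0.1, 0.3, 0.4]
grip_width: 0.615
```

```bash
python3 plan.py 528.4 -375.9 90 -113.1
```

```text
clock 22.75 pos [ 616.6 -182.4   31.8] yaw_y -105.41 tilt 2.34 grip 57.8mm F [0.09 0.31 0.42]
tool shift [-59.5 210.   31.2] dist 220 rows 6 per row [-9.91 35.    5.2 ]
twist 7.7
```

>>> apply_moves --rows '[{"x": -3, "y": 0, "z": 0, "twist": 0, "jaw": 255}, {"x": -9, "y": 0, "z": 0, "twist": 0, "jaw": 255}, {"x": -14, "y": 3, "z": 0, "twist": 0, "jaw": 255}, {"x": -14, "y": 9, "z": 2, "twist": 0, "jaw": 255}, {"x": -10, "y": 16, "z": 3, "twist": 0, "jaw": 255}, {"x": -5, "y": 24, "z": 4, "twist": 0, "jaw": 255}, {"x": -2, "y": 28, "z": 5, "twist": 0, "jaw": 255}, {"x": 0, "y": 30, "z": 5, "twist": 0, "jaw": 255}, {"x": 0, "y": 28, "z": 4, "twist": 0, "jaw": 255}, {"x": 0, "y": 24, "z": 3, "twist": 0, "jaw": 255}, {"x": 0, "y": 18, "z": 2, "twist": 1, "jaw": 255}, {"x": 0, "y": 12, "z": 1, "twist": 3, "jaw": 255}, {"x": 0, "y": 6, "z": 0, "twist": 2.5, "jaw": 255}, {"x": 0, "y": 2, "z": 0, "twist": 1, "jaw": 255}, {"x": 0, "y": 0, "z": 0, "twist": 0, "jaw": 255}, {"x": 0, "y": 0, "z": 0, "twist": 0, "jaw": 255}, {"x": 0, "y": 0, "z": 0, "twist": 0, "jaw": 255}]'

```text
clock: 24.17
position: [526.5, -382.0, 111.2]
ee_rot: [[0.052, -0.401, -0.915], [-0.019, -0.916, 0.4], [-0.998, -0.004, -0.055]]
contact_force: [0.8, 0.3, -1.7]
grip_width: 0.614
```

```bash
python3 plan.py 528.4 -375.9 39 -113.1; python3 w.py w13
```

```text
clock 24.17 pos [ 526.5 -382.   111.2] yaw_y -113.63 tilt 3.14 grip 57.7mm F [ 0.78  0.34 -1.68]
tool shift [72.  -6.1  4.7] dist 72 rows 2 per row [36.02 -3.04  2.35]
twist -0.5
24.1667 [ 526.53975324 -382.00576199  111.17438667] [ 0.7778672   0.33635486 -1.67619644]
```

View pics/w13.png

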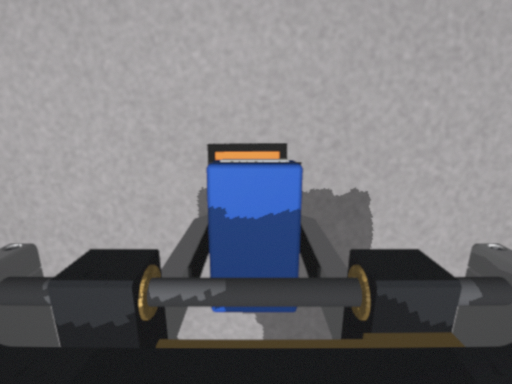

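>>> apply_moves --rows '[{"x": 4, "y": -1, "z": 1, "twist": -0.5, "jaw": 255}, {"x": 9, "y": -1, "z": 1, "twist": 0, "jaw": 255}, {"x": 13, "y": -1, "z": 1, "twist": 0, "jaw": 255}, {"x": 13, "y": -1, "z": 1, "twist": 0, "jaw": 255}, {"x": 9, "y": -1, "z": 0, "twist": 0, "jaw": 255}, {"x": 5, "y": 0, "z": 0, "twist": 0, "jaw": 255}, {"x": 3, "y": 0, "z": 0, "twist": 0, "jaw": 255}, {"x": 1, "y": 0, "z": 0, "twist": 0, "jaw": 255}, {"x": 0, "y": 0, "z": 0, "twist": 0, "jaw": 255}, {"x": 0, "y": 0, "z": 0, "twist": 0, "jaw": 255}]'

```text
clock: 25.05
position: [529.9, -371.4, 48.0]
ee_rot: [[0.051, -0.384, -0.922], [-0.016, -0.924, 0.383], [-0.999, -0.005, -0.053]]
contact_force: [-0.4, -0.1, -2.1]
grip_width: 0.612
```

```bash
python3 plan.py 528.4 -375.9 38 -113.1
```

```text
clock 25.05 pos [ 529.9 -371.4   48. ] yaw_y -112.55 tilt 3.06 grip 57.5mm F [-0.38 -0.15 -2.05]
tool shift [10.   4.8  0.2] dist 11 rows 1 per row [10.01  4.76  0.19]
twist 0.5
```

>>> apply_moves --rows '[{"x": 1, "y": 1.2, "z": 0, "twist": 0.3, "jaw": 255}, {"x": 2, "y": 1.4, "z": 0, "twist": 0, "jaw": 255}, {"x": 2, "y": 1, "z": 0, "twist": 0, "jaw": 255}, {"x": 1.5, "y": 0, "z": 0, "twist": 0, "jaw": 255}, {"x": 1, "y": 0, "z": 0, "twist": 0, "jaw": 255}, {"x": 0, "y": 0, "z": 0, "twist": 0, "jaw": 255}, {"x": 0, "y": 0, "z": 0, "twist": 0, "jaw": 255}]'

```text
clock: 25.63
position: [529.4, -376.4, 41.6]
ee_rot: [[0.053, -0.39, -0.919], [-0.018, -0.921, 0.389], [-0.998, -0.005, -0.056]]
contact_force: [0.0, 0.2, -1.9]
grip_width: 0.61
```

```bash
python3 plan.py 528.4 -375.9 38 -113.1; python3 w.py w14
```

```text
clock 25.63 pos [ 529.4 -376.4   41.6] yaw_y -112.94 tilt 3.22 grip 57.4mm F [ 0.03  0.15 -1.89]
tool shift [ 3.5 -0.1  1.3] dist 4 rows 1 per row [ 3.54 -0.07  1.34]
twist 0.2
25.6333 [ 529.41503278 -376.42363765   41.61010173] [ 0.02574681  0.15275705 -1.88813758]
```

View pics/w14.png

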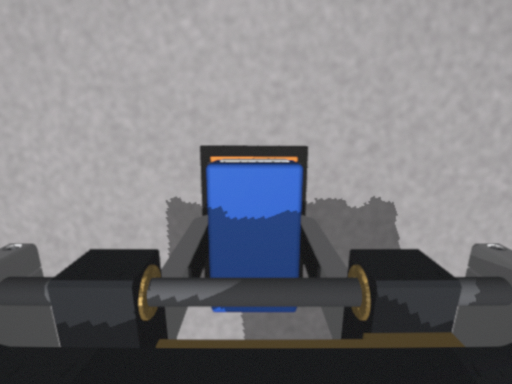

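>>> apply_moves --rows '[{"x": 1, "y": 0, "z": 0.5, "twist": 0, "jaw": 255}, {"x": 1, "y": 0, "z": 0.5, "twist": 0, "jaw": 255}, {"x": 1, "y": 0, "z": 0, "twist": 0, "jaw": 255}, {"x": 0.7, "y": 0, "z": 0, "twist": 0, "jaw": 255}]'

```text
clock: 26.02
position: [529.0, -376.1, 38.1]
ee_rot: [[0.054, -0.389, -0.919], [-0.018, -0.921, 0.389], [-0.998, -0.005, -0.057]]
contact_force: [-1.0, 1.1, 8.0]
grip_width: 0.614
```

```bash
python3 plan.py 528.4 -375.9 38 -113.1
```

```text
clock 26.02 pos [ 529.  -376.1   38.1] yaw_y -112.92 tilt 3.27 grip 57.8mm F [-0.99  1.13  8.05]
tool shift [0.1 0.  0.6] dist 1 rows 1 per row [0.09 0.05 0.63]
twist 0.2
```

>>> apply_moves --rows '[{"x": 0.3, "y": 0, "z": 0, "twist": 0, "jaw": 255}, {"x": 0, "y": 0, "z": 0, "twist": 0, "jaw": 85}, {"x": 0, "y": 0, "z": 0, "twist": 0, "jaw": 60}, {"x": 0, "y": 0, "z": 0, "twist": 0, "jaw": 0}, {"x": 0, "y": 0, "z": 0, "twist": 0, "jaw": 0}, {"x": 0, "y": 0, "z": 0, "twist": 0, "jaw": 0}, {"x": 0, "y": 0, "z": 0, "twist": 0, "jaw": 0}]' --force 20

```text
clock: 26.6
position: [529.4, -376.3, 38.1]
ee_rot: [[0.055, -0.389, -0.919], [-0.018, -0.921, 0.389], [-0.998, -0.004, -0.058]]
contact_force: [-0.3, 1.3, 0.1]
grip_width: 0.975
```

```bash
python3 plan.py 528.4 -375.9 150 -75; python3 w.py w15
```

```text
clock 26.60 pos [ 529.4 -376.3   38.1] yaw_y -112.92 tilt 3.31 grip 91.7mm F [-0.26  1.27  0.11]
tool shift [-111.8   -0.4   -5.4] dist 112 rows 3 per row [-37.26  -0.15  -1.8 ]
twist -37.9
26.6 [ 529.39419337 -376.26403021   38.1023082 ] [-0.26174755  1.26966984  0.11273627]
```

View pics/w15.png

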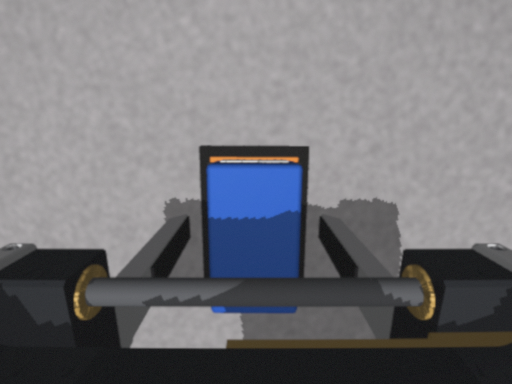

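>>> apply_moves --rows '[{"x": -5, "y": 0, "z": 0, "twist": 0, "jaw": 0}, {"x": -10, "y": 0, "z": 0, "twist": 0, "jaw": 0}, {"x": -14, "y": 0, "z": 0, "twist": 0, "jaw": 0}, {"x": -17, "y": 0, "z": 0, "twist": -2, "jaw": 0}, {"x": -18, "y": 0, "z": 0, "twist": -5, "jaw": 0}, {"x": -18, "y": 0, "z": 0, "twist": -6, "jaw": 0}, {"x": -17, "y": 0, "z": 0, "twist": -6, "jaw": 0}, {"x": -15, "y": 0, "z": 0, "twist": -6, "jaw": 0}, {"x": -12, "y": 0, "z": 0, "twist": -6, "jaw": 0}, {"x": -8, "y": 0, "z": 0, "twist": -6, "jaw": 0}, {"x": -5, "y": 0, "z": 0, "twist": -6, "jaw": 0}, {"x": -2, "y": 0, "z": 0, "twist": -4, "jaw": 0}, {"x": 0, "y": 0, "z": 0, "twist": -2, "jaw": 0}, {"x": 0, "y": 0, "z": 0, "twist": 0, "jaw": 0}, {"x": 0, "y": 0, "z": 0, "twist": 0, "jaw": 0}]'

```text
clock: 27.9
position: [520.5, -374.4, 199.8]
ee_rot: [[0.06, 0.474, -0.878], [-0.026, -0.879, -0.476], [-0.998, 0.051, -0.04]]
contact_force: [-1.3, 0.2, 0.1]
grip_width: 1.002
```

```bash
python3 plan.py 602 184 200; python3 -c "
from rig import arm
print(arm.read_state()['q'],arm.read_state()['ee_rot'])"
```

```text
clock 27.90 pos [ 520.5 -374.4  199.8] yaw_y -61.65 tilt 3.73 grip 94.2mm F [-1.33  0.16  0.14]
tool shift [  -9.9 -452.1 -337.5] dist 564 rows 15 per row [ -0.66 -30.14 -22.5 ]
[ 40.81120387  21.57639664 -13.53454208 100.49059645   5.66793806
  54.87886541 -36.35253912] [[ 0.05960607  0.47425014 -0.87837004]
 [-0.0261453  -0.87889099 -0.47630563]
 [-0.99787952  0.05135596 -0.03998782]]
```

>>> apply_moves --rows '[{"x": 0, "y": -8, "z": -6, "twist": 0, "jaw": 0}, {"x": -1, "y": -18, "z": -13, "twist": 0, "jaw": 0}, {"x": -1, "y": -26, "z": -19, "twist": 0, "jaw": 0}, {"x": -1, "y": -31, "z": -23, "twist": 0, "jaw": 0}, {"x": -1, "y": -32, "z": -24, "twist": 0, "jaw": 0}, {"x": -1, "y": -32, "z": -24, "twist": 0, "jaw": 0}, {"x": -1, "y": -32, "z": -24, "twist": 0, "jaw": 0}, {"x": -1, "y": -32, "z": -24, "twist": 0, "jaw": 0}, {"x": -1, "y": -32, "z": -24, "twist": 0, "jaw": 0}, {"x": -1, "y": -32, "z": -24, "twist": 0, "jaw": 0}, {"x": 0, "y": -32, "z": -24, "twist": 0, "jaw": 0}, {"x": 0, "y": -30, "z": -23, "twist": 0, "jaw": 0}, {"x": 0, "y": -26, "z": -19, "twist": 0, "jaw": 0}, {"x": 0, "y": -20, "z": -15, "twist": 0, "jaw": 0}, {"x": 0, "y": -14, "z": -10, "twist": 0, "jaw": 0}, {"x": 0, "y": -9, "z": -6, "twist": 0, "jaw": 0}, {"x": 0, "y": -4, "z": -3, "twist": 0, "jaw": 0}, {"x": 0, "y": 0, "z": 0, "twist": 0, "jaw": 0}, {"x": 0, "y": 0, "z": 0, "twist": 0, "jaw": 0}, {"x": 0, "y": 0, "z": 0, "twist": 0, "jaw": 0}]'

```text
clock: 29.57
position: [593.8, 159.6, 200.1]
ee_rot: [[0.058, 0.452, -0.89], [-0.028, -0.89, -0.454], [-0.998, 0.051, -0.039]]
contact_force: [-0.2, 0.2, -0.3]
grip_width: 1.004
```

```bash
python3 plan.py 602 184 150; python3 w.py w16; python3 m.py wrist top scene
```

```text
clock 29.57 pos [593.8 159.6 200.1] yaw_y -63.08 tilt 3.70 grip 94.4mm F [-0.22  0.2  -0.32]
tool shift [ 49.8 -20.6 -16.4] dist 56 rows 2 per row [ 24.89 -10.3   -8.22]
29.5667 [593.78407316 159.58536624 200.10467503] [-0.22218936  0.19950321 -0.32224678]
wrist 29.6167 [593.9 159.2 200.1]
eye_top few 0
dish few 0
box few 0
pad few 0
plate 603 z 12.1 hullfit [435.4  -1.7] 38.7500191953932 mec [445.7   1. ] 42.6 rect [440.5  -1.5] [53.1 83.8] 24.7
holder few 0
holderfloor few 0
coaster 2998 z 4.8 hullfit [638.2  14.8] 45.81760453252759 mec [638.  15.] 46.3 rect [643.   14.5] [92.2 81. ] 85.0
jar1 2286 z 79.6 hullfit [601.6 186.7] 28.234186560155667 mec [601.8 186.2] 28.8 rect [601.4 186.6] [56.3 55.9] 56.4
jar2 2681 z 79.3 hullfit [535.6 369.2] 28.715174317979876 mec [536.5 369.5] 30.1 rect [534.8 368.9] [55.6 57.2] 26.6
bottle few 0
top 29.6667 [594.  159.2 200.2]
eye_top few 0
dish few 0
box few 0
pad 38 z 6.2 hullfit [ 497.1 -442.2] 110.94851432774531 mec [ 534.7 -349.7] 50.2 rect [ 535.2 -348.4] [  5.6 100.4] 68.4
plate 297 z 11.6 hullfit [438.   -1.6] 41.93593617417588 mec [433.8
[... 657 characters left out ...]
fit [447.6  -2.5] 42.7755050045142 mec [448.1  -0.3] 44.3 rect [453.5  -1.1] [74.3 83.8] 14.1
holder 136 z 22.2 hullfit [ 406.8 -205. ] 27.573291987670352 mec [ 406.6 -204.5] 28.9 rect [ 410.7 -203.7] [47.8 52.7] 20.9
holderfloor few 0
coaster 1042 z 4.8 hullfit [639.3  13.4] 45.70990438500859 mec [639.1  13. ] 46.5 rect [639.9  13.5] [89.5 90.6] 89.2
jar1 444 z 79.8 hullfit [604.  184.3] 29.89855418435952 mec [604.3 184.7] 31.4 rect [603.6 183.8] [57.7 59.7] 89.1
jar2 382 z 80.1 hullfit [538.1 367.4] 30.247647250082714 mec [537.3 365.3] 32.8 rect [538.1 366.5] [56.1 64.2] 51.5
bottle 47 z 69.3 hullfit [423.4 220.3] 11.74404357323453 mec [422.8 219.2] 13.6 rect [423.1 220.2] [18.2 26.9] 80.0
```

View pics/w16.png

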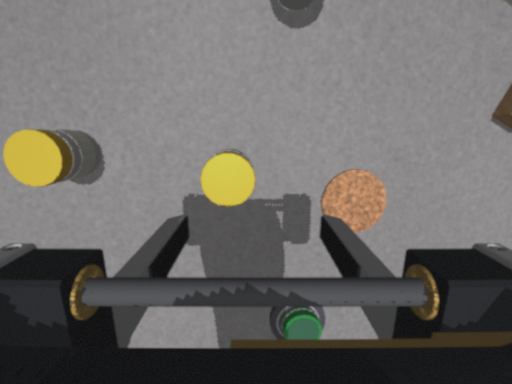

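```bash
python3 -c "
from rig import arm
print(arm.read_state()['q'])"
```

```text
[ -2.51869226  20.92458331 -25.13177393 102.64092061  13.95774111
  56.71363902 -96.57456966]
```

>>> apply_moves --rows '[{"x": 0, "y": -1, "z": 0, "twist": -4, "jaw": 0}, {"x": 0, "y": 0, "z": 0, "twist": -6, "jaw": 0}, {"x": 0, "y": 0, "z": 0, "twist": -7, "jaw": 0}, {"x": 0, "y": 0, "z": 0, "twist": -7, "jaw": 0}, {"x": 0, "y": 0, "z": 0, "twist": -7, "jaw": 0}, {"x": 0, "y": 0, "z": 0, "twist": -7, "jaw": 0}, {"x": 0, "y": 0, "z": 0, "twist": -7, "jaw": 0}, {"x": 0, "y": 0, "z": 0, "twist": -7, "jaw": 0}, {"x": 0, "y": 0, "z": 0, "twist": -7, "jaw": 0}, {"x": 0, "y": 0, "z": 0, "twist": -7, "jaw": 0}, {"x": 0, "y": 0, "z": 0, "twist": -7, "jaw": 0}, {"x": 0, "y": 0, "z": 0, "twist": -7, "jaw": 0}, {"x": 0, "y": 0, "z": 0, "twist": -7, "jaw": 0}, {"x": 0, "y": 0, "z": 0, "twist": -7, "jaw": 0}, {"x": 0, "y": 0, "z": 0, "twist": -7, "jaw": 0}, {"x": 0, "y": 0, "z": 0, "twist": -7, "jaw": 0}, {"x": 0, "y": 0, "z": 0, "twist": -6, "jaw": 0}, {"x": 0, "y": 0, "z": 0, "twist": -4, "jaw": 0}, {"x": 0, "y": 0, "z": 0, "twist": -2, "jaw": 0}, {"x": 0, "y": 0, "z": 0, "twist": 0, "jaw": 0}]'

```text
clock: 31.43
position: [596.1, 145.6, 201.4]
ee_rot: [[0.06, 0.497, 0.865], [-0.033, 0.867, -0.496], [-0.998, 0.001, 0.069]]
contact_force: [-0.3, -0.2, 0.0]
grip_width: 0.996
```

```bash
python3 plan.py 602 185 150 64;python3 -c "
from rig import arm
print(arm.read_state()['q'])"; python3 m.py wrist; python3 w.py w17
```

```text
clock 31.43 pos [596.1 145.6 201.4] yaw_y 60.17 tilt 3.96 grip 93.7mm F [-0.32 -0.2   0.01]
tool shift [ 50.3  37.1 -18. ] dist 65 rows 2 per row [25.17 18.56 -8.99]
twist -3.8
[ 16.57312766  26.05687801 -49.30312442 101.82256339  26.32749525
  60.99291541  17.80361588]
wrist 31.4333 [596.1 145.6 201.4]
eye_top few 0
dish few 0
box few 0
pad few 0
plate 1693 z 11.9 hullfit [443.4   1. ] 42.22019431125393 mec [442.9   0.9] 43.3 rect [444.1   5.2] [77.8 83. ] 80.2
holder few 0
holderfloor few 0
coaster 1854 z 4.7 hullfit [637.5  14.7] 45.811079293600656 mec [637.7  14.8] 46.3 rect [639.   20.9] [79.  92.3] 77.9
jar1 2330 z 79.5 hullfit [599.6 186.5] 28.339085275347298 mec [599.6 186.2] 29.0 rect [599.4 186.4] [56.2 56. ] 60.2
jar2 2121 z 79.3 hullfit [534.1 368.7] 28.776285547893192 mec [535.3 368.1] 29.0 rect [545.7 362.3] [58. 32.] 60.9
bottle few 0
31.4833 [596.05028489 145.4649752  201.38437151] [ 1.07332643 -1.05210396  0.24661474]
```

View pics/w17.png

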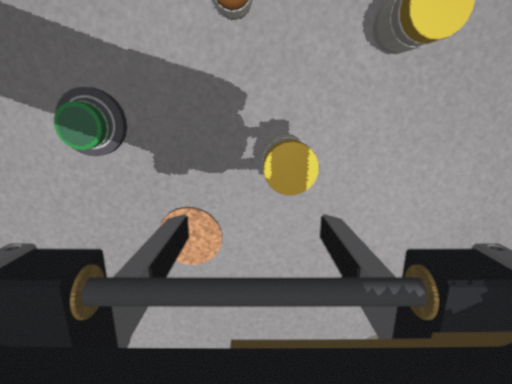

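>>> apply_moves --rows '[{"x": 0, "y": 8, "z": -4, "twist": 0, "jaw": 0}, {"x": 5, "y": 12, "z": -5, "twist": 0, "jaw": 0}, {"x": 10, "y": 10, "z": -4, "twist": 0, "jaw": 0}, {"x": 14, "y": 5, "z": -2, "twist": 0, "jaw": 0}, {"x": 14, "y": 0, "z": 0, "twist": 0, "jaw": 0}, {"x": 10, "y": 0, "z": 0, "twist": 0, "jaw": 0}, {"x": 5, "y": 0, "z": 0, "twist": 0, "jaw": 0}, {"x": 0, "y": 0, "z": 0, "twist": 0, "jaw": 0}, {"x": 0, "y": 0, "z": 0, "twist": 0, "jaw": 0}, {"x": 0, "y": 0, "z": 0, "twist": 0, "jaw": 0}]'

```text
clock: 32.37
position: [604.5, 182.9, 137.6]
ee_rot: [[0.06, 0.509, 0.859], [-0.035, 0.861, -0.508], [-0.998, 0.0, 0.069]]
contact_force: [-0.7, 1.1, 0.7]
grip_width: 0.998
```

```bash
python3 plan.py 600.5 186.2 62;python3 -c "
from rig import arm
print(arm.read_state()['q'])"; python3 m.py wrist|grep jar
```

```text
clock 32.37 pos [604.5 182.9 137.6] yaw_y 59.39 tilt 3.98 grip 93.8mm F [-0.73  1.07  0.67]
tool shift [ 75.    0.7 -10.4] dist 76 rows 2 per row [37.52  0.35 -5.19]
[ 10.23938164  31.61907302 -46.34890022 102.51983585  31.38775577
  56.64386898  10.18326094]
jar1 3561 z 79.5 hullfit [599.8 187.3] 28.384546880439462 mec [599.7 187.3] 29.1 rect [599.6 187.5] [55.8 57.4] 59.4
jar2 2100 z 79.3 hullfit [535.1 368.2] 27.81225712476883 mec [541.2 364.6] 27.1 rect [550.4 359.3] [54.3 21.3] 60.1
```

>>> apply_moves --rows '[{"x": 5, "y": 0.5, "z": -2, "twist": 0, "jaw": 0}, {"x": 10, "y": 0.5, "z": -3, "twist": 0, "jaw": 0}, {"x": 14, "y": 0, "z": -2, "twist": 0, "jaw": 0}, {"x": 14, "y": 0, "z": -1, "twist": 0, "jaw": 0}, {"x": 10, "y": 0, "z": 0, "twist": 0, "jaw": 0}, {"x": 6, "y": 0, "z": 0, "twist": 0, "jaw": 0}, {"x": 3, "y": 0, "z": 0, "twist": 0, "jaw": 0}, {"x": 0, "y": 0, "z": 0, "twist": 0, "jaw": 0}, {"x": 0, "y": 0, "z": 0, "twist": 0, "jaw": 0}]'

```text
clock: 33.17
position: [601.6, 185.4, 68.4]
ee_rot: [[0.06, 0.51, 0.858], [-0.035, 0.86, -0.509], [-0.998, 0.0, 0.07]]
contact_force: [-0.4, 1.0, 0.4]
grip_width: 1.001
```

```bash
python3 plan.py 600.5 186.8 62;python3 w.py w18
```

```text
clock 33.17 pos [601.6 185.4  68.4] yaw_y 59.35 tilt 4.00 grip 94.1mm F [-0.45  1.02  0.44]
tool shift [ 6.3  0.7 -2.1] dist 7 rows 1 per row [ 6.27  0.66 -2.15]
33.1667 [601.62975841 185.36586907  68.40562001] [-0.44513046  1.02497654  0.44331862]
```

View pics/w18.png

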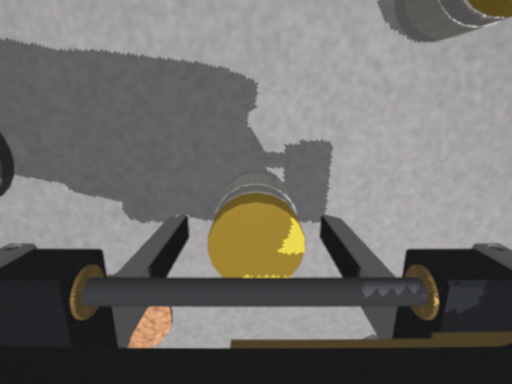

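>>> apply_moves --rows '[{"x": 2, "y": 0.3, "z": -1, "twist": 0, "jaw": 60}, {"x": 2, "y": 0.2, "z": -0.5, "twist": 0, "jaw": 80}, {"x": 1, "y": 0, "z": 0, "twist": 0, "jaw": 255}, {"x": 0, "y": 0, "z": 0, "twist": 0, "jaw": 255}, {"x": 0, "y": 0, "z": 0, "twist": 0, "jaw": 255}, {"x": 0, "y": 0, "z": 0, "twist": 0, "jaw": 255}, {"x": 0, "y": 0, "z": 0, "twist": 0, "jaw": 255}, {"x": 0, "y": 0, "z": 0, "twist": 0, "jaw": 255}, {"x": 0, "y": 0, "z": 0, "twist": 0, "jaw": 255}, {"x": 0, "y": 0, "z": 0, "twist": 0, "jaw": 255}]' --force 30

```text
clock: 34.05
position: [601.9, 186.7, 64.8]
ee_rot: [[0.063, 0.51, 0.858], [-0.035, 0.86, -0.509], [-0.997, 0.003, 0.072]]
contact_force: [0.1, -0.8, -0.8]
grip_width: 0.613
```

```bash
python3 - <<'E'
from h import *
for i in range(5):
    s=arm.read_state(); print(s["clock"],s["contact_force"],s["position"],s["grip_width"]*94); arm.get_image("wrist")
E
```

```text
34.05 [ 0.09423139 -0.8167401  -0.77468716] [601.92535287 186.65256353  64.84576709] 57.622139987780756
34.1 [-0.35919534  0.29996584 -1.32303134] [601.92103843 186.62883877  64.85301347] 57.82651656142459
34.15 [ 0.93119781  0.06297653 -1.71766786] [601.94937592 186.67210912  64.87711442] 57.55430812644344
34.2 [ 0.72942103 -0.39034977 -1.49783869] [601.93625146 186.70484406  64.85648431] 57.48907308155004
34.25 [-0.18515466 -0.01647548 -1.08740571] [601.92126073 186.66794319  64.83670625] 57.744122535068655
```

Gripped at 57.6 mm. Lifting gently to feel the weight.

>>> apply_moves --rows '[{"x": -1, "y": 0, "z": 0, "twist": 0, "jaw": 255}, {"x": -3, "y": 0, "z": 0, "twist": 0, "jaw": 255}, {"x": -4, "y": 0, "z": 0, "twist": 0, "jaw": 255}, {"x": -4, "y": 0, "z": 0, "twist": 0, "jaw": 255}, {"x": -2, "y": 0, "z": 0, "twist": 0, "jaw": 255}, {"x": 0, "y": 0, "z": 0, "twist": 0, "jaw": 255}, {"x": 0, "y": 0, "z": 0, "twist": 0, "jaw": 255}, {"x": 0, "y": 0, "z": 0, "twist": 0, "jaw": 255}]'

```text
clock: 34.97
position: [600.5, 186.8, 80.2]
ee_rot: [[0.062, 0.51, 0.858], [-0.035, 0.86, -0.509], [-0.997, 0.002, 0.072]]
contact_force: [-0.6, 0.1, -3.4]
grip_width: 0.613
```

```bash
python3 - <<'E'
from h import *
F=[]
for i in range(8):
    s=arm.read_state(); F.append(s["contact_force"]); arm.get_image("wrist")
print(s["position"],np.array(F)[:,2],np.mean(F,0),s["q"],s["joint_torque"])
E
python3 plan.py 638 13.8 110
```

```text
[600.3738916  186.80498406  79.9866389 ] [-3.35650466 -3.43853538 -3.98600948 -4.08691658 -3.67372168 -3.98969367
 -3.70567623 -4.13702764] [ 0.0513621   0.00435312 -3.79676066] [  7.76912758  35.16676794 -43.74563457 105.12680379  35.47660042
  51.42692342   6.06155143] [ 1.30434864e-02 -9.42240429e+01 -1.78597909e+01 -3.58946908e+01
  3.43421772e-01 -3.59204540e-02  4.27995446e-04]
clock 35.37 pos [600.4 186.8  80. ] yaw_y 59.31 tilt 4.09 grip 57.5mm F [-0.03 -0.46 -3.34]
tool shift [ -21.5 -129.6  122.5] dist 180 rows 5 per row [ -4.3  -25.92  24.5 ]
```

>>> apply_moves --rows '[{"x": -4, "y": 0, "z": 0, "twist": 0, "jaw": 255}, {"x": -8, "y": -4, "z": 4, "twist": 0, "jaw": 255}, {"x": -6, "y": -10, "z": 9, "twist": 0, "jaw": 255}, {"x": -3, "y": -15, "z": 14, "twist": 0, "jaw": 255}, {"x": 0, "y": -17, "z": 16, "twist": 0, "jaw": 255}, {"x": 0, "y": -18, "z": 17, "twist": 0, "jaw": 255}, {"x": 0, "y": -18, "z": 17, "twist": 0, "jaw": 255}, {"x": 0, "y": -16, "z": 15, "twist": 0, "jaw": 255}, {"x": 0, "y": -12, "z": 12, "twist": 0, "jaw": 255}, {"x": 0, "y": -8, "z": 8, "twist": 0, "jaw": 255}, {"x": 0, "y": -4, "z": 4, "twist": 0, "jaw": 255}, {"x": 0, "y": 0, "z": 0, "twist": 0, "jaw": 255}, {"x": 0, "y": 0, "z": 0, "twist": 0, "jaw": 255}, {"x": 0, "y": 0, "z": 0, "twist": 0, "jaw": 255}]'

```text
clock: 36.53
position: [638.8, 16.1, 118.1]
ee_rot: [[0.066, 0.508, 0.859], [-0.034, 0.862, -0.506], [-0.997, 0.004, 0.074]]
contact_force: [-0.3, 0.2, -3.7]
grip_width: 0.613
```

```bash
python3 plan.py 639 14 71;python3 w.py w19; python3 m.py wrist|grep coas; python3 -c "
from rig import arm
print(arm.read_state()['q'])"
```

```text
clock 36.53 pos [638.8  16.1 118.1] yaw_y 59.50 tilt 4.28 grip 57.6mm F [-0.28  0.22 -3.67]
tool shift [47.1 -1.9 -2.3] dist 47 rows 2 per row [23.53 -0.96 -1.15]
36.5333 [638.83362893  16.10543897 118.11029744] [-0.2773781   0.22359658 -3.66753558]
coaster 2854 z 4.6 hullfit [637.6  14.5] 45.448076758966266 mec [637.7  14.4] 45.8 rect [626.5  20.1] [91.  65.9] 62.7
[ 24.89962132  32.7475289  -44.82593429 103.21258398  32.08895577
  53.40741531  25.46212304]
```

View pics/w19.png

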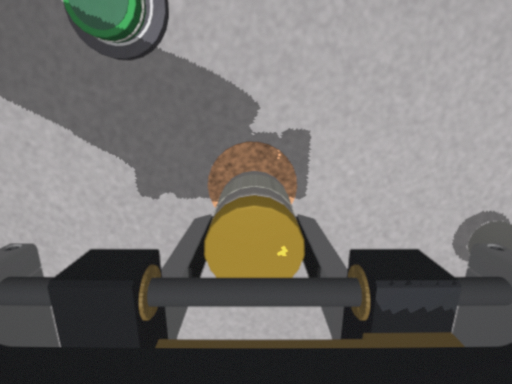

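>>> apply_moves --rows '[{"x": 3, "y": -0.5, "z": -0.5, "twist": 0, "jaw": 255}, {"x": 7, "y": -0.5, "z": -0.5, "twist": 0, "jaw": 255}, {"x": 9, "y": 0, "z": -0.5, "twist": 0, "jaw": 255}, {"x": 8, "y": 0, "z": 0, "twist": 0, "jaw": 255}, {"x": 5, "y": 0, "z": 0, "twist": 0, "jaw": 255}, {"x": 3, "y": 0, "z": 0, "twist": 0, "jaw": 255}, {"x": 1, "y": 0, "z": 0, "twist": 0, "jaw": 255}, {"x": 0, "y": 0, "z": 0, "twist": 0, "jaw": 255}, {"x": 0, "y": 0, "z": 0, "twist": 0, "jaw": 255}]'

```text
clock: 37.38
position: [638.0, 18.6, 76.4]
ee_rot: [[0.064, 0.503, 0.862], [-0.033, 0.865, -0.502], [-0.997, 0.004, 0.072]]
contact_force: [-0.0, -0.4, -3.5]
grip_width: 0.613
```

```bash
python3 plan.py 639 14.2 70.5
```

```text
clock 37.38 pos [638.   18.6  76.4] yaw_y 59.83 tilt 4.11 grip 57.6mm F [-0.   -0.39 -3.47]
tool shift [ 6.1 -3.4  2.7] dist 7 rows 1 per row [ 6.13 -3.36  2.66]
```

>>> apply_moves --rows '[{"x": 0.5, "y": -1.2, "z": 1, "twist": 0, "jaw": 255}, {"x": 1, "y": -1, "z": 0.8, "twist": 0, "jaw": 255}, {"x": 1, "y": 0, "z": 0, "twist": 0, "jaw": 255}, {"x": 0.8, "y": 0, "z": 0, "twist": 0, "jaw": 255}, {"x": 0.5, "y": 0, "z": 0, "twist": 0, "jaw": 255}, {"x": 0, "y": 0, "z": 0, "twist": 0, "jaw": 255}]'

```text
clock: 37.88
position: [639.6, 15.0, 73.7]
ee_rot: [[0.066, 0.503, 0.862], [-0.033, 0.864, -0.502], [-0.997, 0.005, 0.073]]
contact_force: [0.3, 0.3, -3.5]
grip_width: 0.617
```

```bash
python3 plan.py 639 14.2 70.5
```

```text
clock 37.88 pos [639.6  15.   73.7] yaw_y 59.78 tilt 4.21 grip 58.0mm F [ 0.34  0.3  -3.46]
tool shift [ 3.1 -1.  -0.3] dist 3 rows 1 per row [ 3.13 -0.99 -0.34]
```

>>> apply_moves --rows '[{"x": 1, "y": -0.5, "z": 0, "twist": 0, "jaw": 255}, {"x": 1, "y": 0, "z": 0, "twist": 0, "jaw": 255}, {"x": 1, "y": 0, "z": 0, "twist": 0, "jaw": 255}, {"x": 0.6, "y": 0, "z": 0, "twist": 0, "jaw": 255}]'

```text
clock: 38.22
position: [639.6, 14.4, 70.0]
ee_rot: [[0.066, 0.503, 0.862], [-0.033, 0.864, -0.502], [-0.997, 0.005, 0.074]]
contact_force: [0.4, 0.5, -3.3]
grip_width: 0.612
```

```bash
python3 plan.py 639 14.2 70.5
```

```text
clock 38.22 pos [639.6  14.4  70. ] yaw_y 59.79 tilt 4.23 grip 57.5mm F [ 0.38  0.48 -3.3 ]
tool shift [-0.6 -0.5 -0.4] dist 1 rows 1 per row [-0.58 -0.52 -0.39]
```

>>> apply_moves --rows '[{"x": 0.6, "y": 0, "z": 0, "twist": 0, "jaw": 255}, {"x": 0.6, "y": 0, "z": 0, "twist": 0, "jaw": 255}]'

```text
clock: 38.38
position: [639.8, 14.4, 69.8]
ee_rot: [[0.066, 0.503, 0.862], [-0.034, 0.864, -0.502], [-0.997, 0.004, 0.074]]
contact_force: [-8.2, -0.7, 12.3]
grip_width: 0.612
```

```bash
python3 plan.py 639 14.2 70.5
```

```text
clock 38.38 pos [639.8  14.4  69.8] yaw_y 59.78 tilt 4.27 grip 57.5mm F [-8.19 -0.73 12.26]
tool shift [-0.7 -0.6 -0.5] dist 1 rows 1 per row [-0.72 -0.61 -0.53]
```

Contact; releasing.

>>> apply_moves --rows '[{"x": -0.3, "y": 0, "z": 0, "twist": 0, "jaw": 255}, {"x": 0, "y": 0, "z": 0, "twist": 0, "jaw": 85}, {"x": 0, "y": 0, "z": 0, "twist": 0, "jaw": 60}, {"x": 0, "y": 0, "z": 0, "twist": 0, "jaw": 0}, {"x": 0, "y": 0, "z": 0, "twist": 0, "jaw": 0}, {"x": 0, "y": 0, "z": 0, "twist": 0, "jaw": 0}, {"x": 0, "y": 0, "z": 0, "twist": 0, "jaw": 0}]'

```text
clock: 38.97
position: [640.8, 14.9, 71.1]
ee_rot: [[0.068, 0.503, 0.862], [-0.034, 0.864, -0.502], [-0.997, 0.005, 0.076]]
contact_force: [-0.1, 0.5, -0.5]
grip_width: 0.977
```

```bash
python3 plan.py 639 14.2 200;python3 w.py w20
```

```text
clock 38.97 pos [640.8  14.9  71.1] yaw_y 59.80 tilt 4.38 grip 91.8mm F [-0.14  0.51 -0.55]
tool shift [-128.6   -0.9    8.6] dist 129 rows 4 per row [-32.15  -0.22   2.15]
38.9667 [640.84772248  14.93509188  71.12131523] [-0.13576884  0.51061111 -0.54944176]
```

View pics/w20.png

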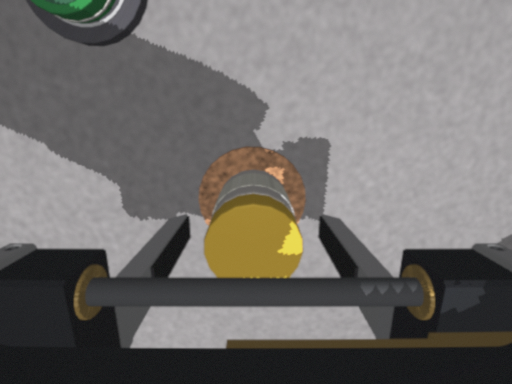

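>>> apply_moves --rows '[{"x": -5, "y": 0, "z": 0, "twist": 0, "jaw": 0}, {"x": -12, "y": 0, "z": 0.5, "twist": 0, "jaw": 0}, {"x": -20, "y": 0, "z": 1, "twist": 0, "jaw": 0}, {"x": -25, "y": 0, "z": 1, "twist": 0, "jaw": 0}, {"x": -28, "y": 0, "z": 1, "twist": 0, "jaw": 0}, {"x": -28, "y": 0, "z": 1, "twist": 0, "jaw": 0}, {"x": -24, "y": 0, "z": 0, "twist": 0, "jaw": 0}, {"x": -18, "y": 0, "z": 0, "twist": 0, "jaw": 0}, {"x": -10, "y": 0, "z": 0, "twist": 0, "jaw": 0}, {"x": -5, "y": 0, "z": 0, "twist": 0, "jaw": 0}, {"x": 0, "y": 0, "z": 0, "twist": 0, "jaw": 0}, {"x": 0, "y": 0, "z": 0, "twist": 0, "jaw": 0}]'

```text
clock: 40.02
position: [630.7, 20.5, 261.4]
ee_rot: [[0.069, 0.5, 0.863], [-0.033, 0.866, -0.499], [-0.997, 0.006, 0.076]]
contact_force: [0.8, -0.0, -0.2]
grip_width: 0.999
```

```bash
python3 plan.py 639 14.2 300;python3 w.py w21; cat > fin.py <<'E'
from m import *
it={"dish":((444,-3),45,34,(40,60,30),(95,255,255)),"plate":((444,-3),60,12,(0,0,0),(180,90,110)),
"box":((528,-376),70,38,(100,100,30),(130,255,255)),
"padall":((528,-376),80,6,(0,0,0),(180,255,255)),
"eye":((402,-204),25,70,*ALL),"holder":((402,-204),40,24,*ALL),"coaster":((638,14),60,5,(5,60,60),(20,255,255)),
"jarC":((638,14),45,85,(20,100,60),(35,255,255)),"jar1":((600,186),45,80,(20,100,60),(35,255,255)),"jar2":((534,368),45,80,(20,100,60),(35,255,255)),"bottle":((416,219),40,70,*ALL)}
for c in ["wrist","top","scene"]:
    s=arm.read_state(); p=arm.get_image(c); save(p,c+"_%d"%(s["clock"]*10)); print(c,s["clock"]); measure(p,s,it)
E
python3 fin.py
```

```text
clock 40.02 pos [630.7  20.5 261.4] yaw_y 59.99 tilt 4.40 grip 93.9mm F [ 0.8  -0.03 -0.19]
tool shift [-37.7  -1.   13.3] dist 40 rows 2 per row [-18.83  -0.51   6.63]
40.0167 [630.66350937  20.45742045 261.43399774] [ 0.80436847 -0.03367804 -0.19072279]
wrist 40.0667
dish 1742 z 34.1 hullfit [445.1  -3.3] 27.874343040165623 mec [445.6  -3.5] 28.6 rect [445.   -3.5] [56.6 54. ] 59.7
plate 1408 z 11.6 hullfit [443.6  -1.1] 41.72807234769703 mec [444.1  -2. ] 42.7 rect [443.7  -1.2] [83.9 82.3] 53.5
box 827 z 37.6 hullfit [ 520.5 -360.7] 42.92760122251541 mec [ 520.1 -360.4] 44.0 rect [ 521.1 -358.3] [49.2 76.2] 67.5
padall 2505 z 0.8 hullfit [ 530.  -350.2] 63.015928050351285 mec [ 528.5 -339.2] 71.9 rect [ 529.6 -329.5] [ 78.1 143. ] 83.7
eye 404 z 68.5 hullfit [ 404.8 -199.6] 17.035283739403315 mec [ 405.2 -199.2] 17.5 rect [ 409.9 -194.8] [19.  34.9] 43.5
holder 623 z 23.1 hullfit [ 403.2 -200.8] 27.528227026160433 mec [ 403.3 -201.2] 28.7 rect [ 405.  -197.4] [48.7 53.5] 61.9
coaster 1122 z 4.5 hullfit [637.7  14.2] 45.62844776981822 mec [637.6  14.2] 45.9 rect [629.5  18. ] [90.
[... 1443 characters left out ...]
8 hullfit [ 405.5 -207.3] 18.641704650039777 mec [ 404.8 -206.4] 20.2 rect [ 405.  -206.5] [34.4 37.8] 89.2
holder 135 z 22.4 hullfit [ 406.9 -205. ] 27.46789006252369 mec [ 406.7 -204.5] 28.9 rect [ 411.1 -203.2] [48.8 53.2] 20.9
coaster 486 z 4.9 hullfit [635.3  12.6] 48.51844862949535 mec [634.2  11.6] 51.6 rect [640.  13.] [90.2 90.9] 84.0
jarC 489 z 84.9 hullfit [642.  13.] 29.572087300099213 mec [642.3  13.5] 30.5 rect [641.8  13. ] [54.3 58.2] 89.2
jar1 few 0
jar2 381 z 80.0 hullfit [538.3 367. ] 30.407985506423774 mec [538.1 365.3] 33.3 rect [538.4 367. ] [59.1 62. ] 26.2
bottle 48 z 69.1 hullfit [423.1 220.8] 11.58647606371744 mec [423. 221.] 13.3 rect [422.3 220. ] [18.7 25.2] 62.0
```

View pics/w21.png

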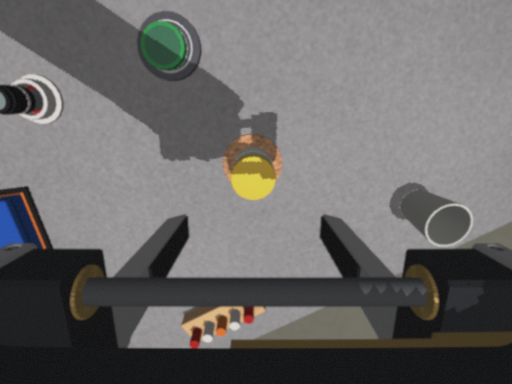

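```bash
ls pics | grep scene_; python3 - <<'E'
import cv2,glob
f=sorted(glob.glob("pics/scene_*"))[-1]; im=cv2.imread(f)[130:280,60:440]; cv2.imwrite("pics/crop.png",cv2.resize(im,None,fx=2,fy=2,interpolation=cv2.INTER_CUBIC))
E
```

```text
scene_401.png
```

View pics/crop.png

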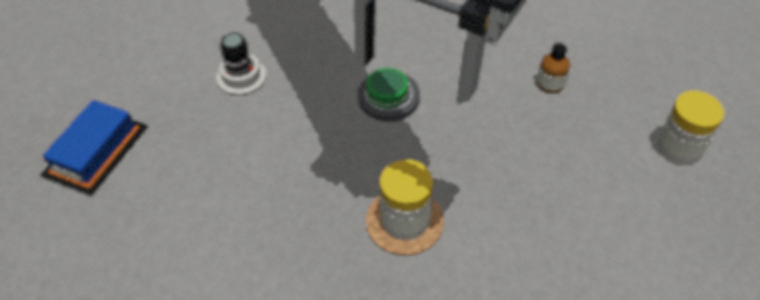

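The crop shows the box on the pad, the eyepiece in the holder, the dish on the plate, the jar on the coaster, the other jar standing, and the bottle in place. Handing in.

```bash
python3 -c "
from rig import arm
print(arm.read_state()['clock']); print(arm.close_job())"
```

```text
40.2167
the job is handed in; nothing more can be done
None
```

The layout is finished and handed in at 40.2 s of the 131 s allowed. The hand-in gave no verdict, so the results below rest on my own last camera checks.

| Thing | Where it is now | Last check (agreement between views) |
|---|---|---|
| Eyepiece | upright in the white holder, on the floor | about 2–4 mm from centre; the wrist view had it partly hidden |
| Dish | on the round stage plate | about 2–3 mm from centre in the wrist view |
| Slide box | on the orange-and-black pad | about 2–3 mm from centre, within 1° |
| Full jar | on the cork coaster | about 1 mm from centre in the wrist view |
| Empty jar | on the bench where it started | over 350 mm from the coaster |
| Amber bottle | not touched | seen in its starting place |

- **Which jar is full:** I lifted only the jar nearer the coaster. It pulled 3.8 N, about 390 g, so it is the full one. I did not lift the other jar; I take it as empty from the task text.
- **Camera disagreement:** the top and scene cameras differ by 4–9 mm in x. I worked from the wrist camera and judged each placing by the offset between thing and place within one view. In the last look the arm blocked the top camera's view of the eyepiece, dish and coaster. The scene camera's view of the plate and coaster was partly blocked too, so its fits there are loose.
- **Tool tilt:** the gripper drifted to about 4.4° off vertical over the moves. The things were still set down flat and look upright in the final picture.

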